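Lean the bedplates under the dimmable lamp

TASK

Roll the lamp dimmer's knurled thumbwheel up to bright, five clicks above off (white line at the green tick), and then lean every bedplate on the desk on the inspection rest, side by side: a short end on the wooden base behind the lip, the underside against the steel rail, painted face up. When all of them lean there, roll the wheel back down to two clicks above off (the orange tick) so that they do not glare. Leave the engine, pulley, propeller and boiler where they are.

Things in the scene. Friction and masses are not known exactly. Their poses are not given: they have to be found in the camera images.
- plate1_c (a point): Centre (half-way up, middle of length and width) of the green bedplate: a flat aluminium slab 110 x 50 x 12 mm, about 0.16 kg, painted green on its upper face only. x runs along its length, y across its 50 mm width, z out of the painted face. Some of the four bedplates are absent in some runs (None).
- plate1: The green bedplate itself; origin at the centre of its bare underside, 6 mm below the centre point, same axes. It starts flat on the desk, painted face up.
- plate2_c (a point): Centre (half-way up, middle of length and width) of the red bedplate: a flat aluminium slab 110 x 50 x 12 mm, about 0.16 kg, painted red on its upper face only. x runs along its length, y across its 50 mm width, z out of the painted face. Some of the four bedplates are absent in some runs (None).
- plate2: The red bedplate itself; origin at the centre of its bare underside, 6 mm below the centre point, same axes. It starts flat on the desk, painted face up.
- plate3_c (a point): Centre (half-way up, middle of length and width) of the blue bedplate: a flat aluminium slab 110 x 50 x 12 mm, about 0.16 kg, painted blue on its upper face only. x runs along its length, y across its 50 mm width, z out of the painted face. Some of the four bedplates are absent in some runs (None).
- plate3: The blue bedplate itself; origin at the centre of its bare underside, 6 mm below the centre point, same axes. It starts flat on the desk, painted face up.
- plate4_c (a point): Centre (half-way up, middle of length and width) of the yellow bedplate: a flat aluminium slab 110 x 50 x 12 mm, about 0.16 kg, painted yellow on its upper face only. x runs along its length, y across its 50 mm width, z out of the painted face. Some of the four bedplates are absent in some runs (None).
- plate4: The yellow bedplate itself; origin at the centre of its bare underside, 6 mm below the centre point, same axes. It starts flat on the desk, painted face up.
- rest: Inspection rest, fixed to the desk: dark wooden base 125 (x) x 400 (y) x 10 mm high, origin at desk level under its middle, z up. Along its front (-x) edge, facing the robot, a brass lip spans x = -58 to -50 mm, 22 mm above the desk; behind, a round steel rail runs along y. Clear room along y: -185 to +185 mm, enough for four plates side by side, 95 mm centre to centre.
- seat (a point): Where the centre of a bedplate comes that leans half-way along the rest (x = -4, y = 0, z = 50 mm in the rest's frame; same axes). It stands on one short end (either) on the base, against the lip, underside on the rail, width along y, painted face up and to the front (-x), and slopes 40 degrees up from level, rising towards +x.
- rail: Steel rail of the rest, 12 mm diameter, 390 mm long along y, fixed; origin at its middle on its axis, 63 mm above the desk and 30.5 mm behind (+x of) the rest's origin; carried by brass posts at y = -192 and +192 mm.
- dimmer: Cordless lamp dimmer, fixed to the desk: white box 74 (x) x 56 (y) x 30 mm high, origin at desk level under its middle, front to -x. Between two grey cheeks (19 mm radius) stands a black knurled thumbwheel, 24 mm radius and 12 mm wide, its axle along y, 36 mm above the desk.
- wheel_top (a point): Uppermost point of the thumbwheel's rim, 60 mm above the desk; a fixed point with the dimmer's axes. Rolling the rim here towards +x brightens, towards -x dims.
- wheel (a joint): Thumbwheel angle, rad: 0 = off (end stop); one click = 0.349 (20 degrees, 8.4 mm of rim); 2.443 (7 clicks) = the other stop. Spring detents: let go, it settles on the nearest click; 0.5 N at the rim rolls it over. A white line on the wheel reads against ticks on the cheeks: black at the front = off, orange = 2 clicks, green = 5, white = the others. Starts at 0 to 3 clicks.
- engine: Bystander: small brass oscillating engine on a green base, 75 x 55 mm, 85 mm high, 0.5 kg, loose.
- pulley: Bystander: red-spoked iron pulley lying flat, 80 mm diameter, 17 mm high, loose.
- propeller: Bystander: three-bladed bronze propeller lying flat, 70 mm diameter, 20 mm high, loose.
- boiler: Bystander: copper marine boiler on a cradle, 130 x 75 mm, 130 mm high, 0.9 kg, loose.
There are look-alikes about, which are no part of the job. What is shaped like the plate3 but purple is not meant. Leave any purple look-alike of the plate2 alone.

How it is judged (in metres and radians):
On the way, in this order (a step that is already met when the one before it is completed fails the run):
1. The thumbwheel stands at five clicks above off (value of joint wheel between 1.623 and 1.868 rad and velocity of joint wheel between -0.3 and 0.3 rad/s), for 0.5 s.
2. Every bedplate present leans on the rest (angle between plate1_c's own z axis and vertical between 0.5 and 0.9 rad and x of plate1_c in the frame of rest between -0.03 and 0.03 m and y of plate1_c in the frame of rest between -0.185 and 0.185 m and z of plate1_c in the frame of rest between 0.035 and 0.07 m and angle between the y axis of each of plate1_c, plate2_c, plate3_c, plate4_c and the y axis of rest, either way round below 0.3 rad and contact force between each of plate1, plate2, plate3, plate4 and rail above 0.01 N and linear speed of each of plate1, plate2, plate3, plate4 below 0.03 m/s and angle between plate2_c's own z axis and vertical between 0.5 and 0.9 rad and x of plate2_c in the frame of rest between -0.03 and 0.03 m and y of plate2_c in the frame of rest between -0.185 and 0.185 m and z of plate2_c in the frame of rest between 0.035 and 0.07 m and angle between plate3_c's own z axis and vertical between 0.5 and 0.9 rad and x of plate3_c in the frame of rest between -0.03 and 0.03 m and y of plate3_c in the frame of rest between -0.185 and 0.185 m and z of plate3_c in the frame of rest between 0.035 and 0.07 m and angle between plate4_c's own z axis and vertical between 0.5 and 0.9 rad and x of plate4_c in the frame of rest between -0.03 and 0.03 m and y of plate4_c in the frame of rest between -0.185 and 0.185 m and z of plate4_c in the frame of rest between 0.035 and 0.07 m), for 0.3 s.
3. The thumbwheel stands at two clicks above off (value of joint wheel between 0.576 and 0.82 rad and velocity of joint wheel between -0.3 and 0.3 rad/s), for 0.5 s.
At the end, for the whole second after the job is handed in: Every bedplate present rests leaning: slope 29 to 52 degrees, painted face up, square to the rail within 0.3 rad and touching it, centre within 30 mm (x) and 185 mm (y) of the rest's origin and 35 to 70 mm high; the thumbwheel stands at two clicks, within 0.35 click (all of step 2 and all of step 3).
It fails at once if The engine is shifted by more than 30 mm (distance of engine from where it was at the start of the episode above 0.03 m).
It fails at once if The pulley is shifted by more than 30 mm (distance of pulley from where it was at the start of the episode above 0.03 m).
It fails at once if The propeller is shifted by more than 30 mm (distance of propeller from where it was at the start of the episode above 0.03 m).
It fails at once if The boiler is shifted by more than 30 mm (distance of boiler from where it was at the start of the episode above 0.03 m).
Of plate1, plate2, plate3, plate4 only 2 to 4 are there at a start; the rules pass over those that are not, and their reading is None.
At some moment in a run one of plate1, plate2, plate3, plate4 may be knocked a few centimetres aside while the robot is not near it.
Once in a run the grip may slacken for a moment while it holds something.
It also fails if it takes over 210 s, if anything falls off the work surface, if the arm or the gripper's body presses on something with over 40 N, if the wrist force passes 120 N, or if a joint passes its speed limit or range.

ROBOT

A 6-joint arm with a two-finger parallel gripper is mounted at the origin on the work surface. World frame = base frame: x ahead of the robot, y to its left, z up, the work surface at z = 0. Lengths are in mm, angles in rad, forces in N, time in s.
With the tool pointing down it reaches from about 250 to 800 mm from the base axis. Payload 8.5 kg.
Tool frame: the origin (TCP) lies at the very end of the fingers, on their centre line; the grasp point (between the pads) lies arm.hold_point_z behind it (arm.hold_point_z is the distance from the TCP to the grasp point, in mm); x points along the fingers, z is the direction in which the jaws open and shut, and the axes are right-handed (so a half turn about x gives the same grasp; the last joint's range is limited). The gripper opens to 85 mm and grips with 20 to 120 N. Pads are 22 mm wide; open, the fingers measure 114 mm over their backs; the gripper's body (76 mm by 85 mm) begins 54 mm behind the grasp point. The pads swing forward as they close: fully open they stand 13 mm farther back than shut.
Start: joints at [1.156, 0.238, -0.013, 1.319, 0, 1.571], TCP at [211.559, 480.439, 231.276] pointing down, gripper open.
Joint ranges: [-2.66, 2.66], [-1.03, 1.9], [-1.14, 1.46], [-1.82, 2.27], [-1.45, 1.34], [-3.14, 3.14]. Speed limits (rad/s): [2.22, 2.22, 2.79, 3.14, 3.14, 3.14].

INTERFACE

Orientations are given as a unit quaternion [w, x, y, z].
In Python, from rig import telemetry, get_image, arm gives the robot as it stands.
- The arm moves only by the shell command python3 -m inch 'ROWS'. ROWS is JSON, a list of rows, each a list of 7 numbers: the shift along the tool's x, y, z in m, then the turn, a rotation vector about the tool's x, y, z in rad, then the closure, from 0 (fully open) to 1 (shut). In form: [[tx, ty, tz, rx, ry, rz, grip], ...]. A call has 1 to 20 rows; each row shifts and turns the commanded pose from where the row before left it, along the tool's axes as they then stand; what a row does not reach is not made up. A row lasts 1/8 s, in which the tool goes at most 62.5 mm and 10.7 degrees, less where a joint would pass 70% of its speed; a pose out of reach is approached as far as the arm can. A call with a gripper value outside its range is refused whole. The fingers move at their own pace and stop on an object; the grip force is fixed at half the most. Time passes only in rows, so rows that do not move let the fingers close. It gives the time, the measured TCP pose, the force and the opening at its end, in the units of the state.
- telemetry.sense(): the state, without advancing time (a new reading comes with each control period).
- get_image(name): name is "scene" or "top"; returns a dict with "img" (400x640x3 uint8, blue, green, red), "range_z" (400x640 float32, mm along the optical axis (not along the pixel's ray), 0 where there is no reading), "camera_matrix" (3x3 intrinsics, pixels), "rvec" (rotation vector, rad) and "tvec" (3), from world to camera coordinates, as OpenCV has them. Camera axes: x right, y down, z forward; pixel columns grow to the right and rows downward; lengths in mm; the calibration is good to about 2 mm. A picture is of the moment at which its call begins.
- arm.finish_job(): hands the job in, once; it reports no verdict.
The state is a dict: "time": time; "joint_positions": joint angles; "joint_velocities": joint speeds; "joint_efforts": joint torques, N m; "position": TCP position; "tcp_rot": TCP orientation; "contact_force": force on the tool from outside, world axes, zero at the start; "torque": the same for the moment, N m; "grip_width": opening from 0.0 (shut) to 1.0 (fully open).
Only numpy, scipy, OpenCV 4.12 (cv2) and the standard library are available. Lean on these libraries where they do the work, as an engineer would, in place of code of your own. Each camera call takes 0.05 s, during which the arm holds its last target.

## Working session

There is one attempt and no reset: what is moved stays moved. The work goes in short steps, Python scripts to look and compute and a shell command to move; the robot and the scene stay as the last step left them, time stands still between calls to the robot, and variables do not carry over. Pictures are saved under pics/ and viewed, and the job is handed in when it is done.

```bash
ls; mkdir -p pics
python3 - <<'E'
from rig import telemetry,get_image,arm
import cv2
s=telemetry.sense();print(s, arm.hold_point_z)
for n in("scene","top"):
    d=get_image(n);cv2.imwrite(f"pics/{n}0.png",d["img"]);print(d["camera_matrix"],d["rvec"],d["tvec"])
E
```

```text
pics
{'time': 0.0, 'joint_positions': array([ 1.15599639e+00,  2.38771848e-01, -1.42542279e-02,  1.31920817e+00,
       -8.61859761e-06,  1.57081948e+00]), 'joint_velocities': array([ 0.00040794, -0.00038097,  0.00042446,  0.00196965,  0.00138142,
        0.00011697]), 'joint_efforts': array([-2.37550797e-03, -5.38780725e+01,  3.46434867e+01,  1.85297406e-02,
        4.36212176e-06, -1.48176554e-05]), 'position': array([211.41179187, 480.09305763, 230.68232759]), 'tcp_rot': array([ 0.59182314, -0.38660002,  0.5926714 ,  0.3860394 ]), 'contact_force': array([-0.5635345 ,  0.10275727, -0.31680866]), 'torque': array([ 0.03489998, -0.00608773,  0.03907314]), 'grip_width': 0.999525009539399} 18.700000000000003
[[515.48593786   0.         322.33840129]
 [  0.         515.48593786 204.1345256 ]
 [  0.           0.           1.        ]] [ 2.29806561  0.66383085 -0.27577353] [-486.54361036 -102.84549914 1963.9813513 ]
[[492.99805832   0.         321.4141644 ]
 [  0.         492.99805832 191.94790313]
 [  0.           0.           1.        ]] [ 2.14928979 -2.18379545  0.10054834] [ 105.06453797  503.96111074 1772.02153953]
```

View pics/scene0.png

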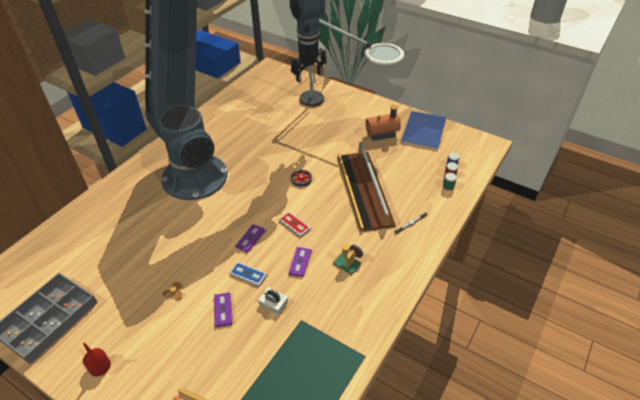

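View pics/top0.png

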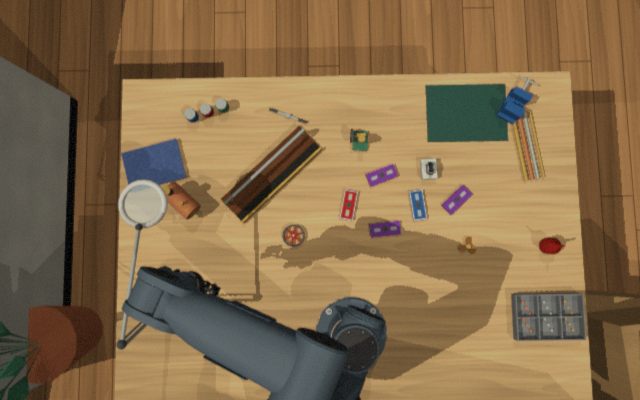

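The top view shows a red plate at (349,204), a blue plate at (419,205), and purple look-alikes at (382,175), (386,229) and (457,200). The rest is at (272,173) and the dimmer at (430,168). I see no green or yellow plate, and I'll check again once the arm has moved.

```bash
cat > h.py <<'E'
import numpy as np,cv2
from rig import telemetry,get_image,arm
from scipy.spatial.transform import Rotation as R
def cloud(d):
    K=d["camera_matrix"];z=d["range_z"].astype(float);v,u=np.mgrid[0:z.shape[0],0:z.shape[1]]
    P=np.stack([(u-K[0,2])*z/K[0,0],(v-K[1,2])*z/K[1,1],z],-1)
    Rm=cv2.Rodrigues(np.array(d["rvec"]))[0]
    W=(P-np.array(d["tvec"]).ravel())@Rm
    W[z<=0]=np.nan
    return W
def proj(d,p):
    return cv2.projectPoints(np.array(p,float).reshape(-1,1,3),np.array(d["rvec"]),np.array(d["tvec"]),d["camera_matrix"],None)[0].reshape(-1,2)
def ray_plane(d,uv,z0):
    K=d["camera_matrix"];Rm=cv2.Rodrigues(np.array(d["rvec"]))[0]
    uv=np.atleast_2d(np.array(uv,float))
    r=np.c_[(uv[:,0]-K[0,2])/K[0,0],(uv[:,1]-K[1,2])/K[1,1],np.ones(len(uv))]@Rm
    c=-Rm.T@np.array(d["tvec"]).ravel()
    return c+r*((z0-c[2])/r[:,2])[:,None]
def blobs(d,name):
    hsv=cv2.cvtColor(d["img"],cv2.COLOR_BGR2HSV)
    h,s,v=[hsv[...,i].astype(int) for i in range(3)]
    m={"red":((h<6)|(h>174))&(s>150)&(v>80),"blue":(h>98)&(h<118)&(s>110)&(v>70),"purple":(h>125)&(h<150)&(s>110),
       "green":(h>45)&(h<90)&(s>90)&(v>50),"yellow":(h>24)&(h<33)&(s>170)&(v>120)}[name].astype(np.uint8)
    m=cv2.morphologyEx(m,cv2.MORPH_CLOSE,np.ones((7,7)))
    n,l,st,c=cv2.connectedComponentsWithStats(m)
    return [(st[i,4],c[i],l==i) for i in range(1,n) if st[i,4]>40]
def state():
    s=telemetry.sense();q=s["tcp_rot"];M=R.from_quat([q[1],q[2],q[3],q[0]]).as_matrix()
    return s,np.array(s["position"]),M
def zoom(d,c,r,f,name):
    x,y=map(int,c);a=d["img"][max(0,y-r):y+r,max(0,x-r):x+r]
    cv2.imwrite("pics/"+name,cv2.resize(a,None,fx=f,fy=f,interpolation=cv2.INTER_CUBIC))
def plates(names=("red","blue","purple","green","yellow"),cams=("top","scene")):
    for cam in cams:
        d=get_image(cam);W=cloud(d)
        for n in names:
            for a,c,m in blobs(d,n):
                cnt=cv2.findContours(m.astype(np.uint8),0,2)[0][0].reshape(-1,2)
                zz=np.nanmedian(W[m][:,2])
                if not(-10<zz<120) : continue
                p=ray_plane(d,cnt,12)[:,:2].astype(np.float32)
                rr=cv2.minAreaRect(p)
                print(cam,n,a,c.round(),"z%.0f"%zz,"ctr",np.round(rr[0],1),"size",np.round(rr[1],0),"ang",round(rr[2],1))
E
python3 - <<'E'
from h import *
plates()
for n in("top","scene"):
    d=get_image(n);W=cloud(d)
    uv={"top":[(272,173),(430,168),(200,290)],"scene":[(365,190),(272,298),(400,300)]}[n]
    for u,v in uv: print(n,u,v,W[v,u].round(1))
d=get_image("top");zoom(d,(390,195),80,5,"t1.png")
d=get_image("top");zoom(d,(272,173),60,6,"t2.png")
d=get_image("scene");zoom(d,(272,298),35,10,"s1.png")
E
```

```text
top red 266 [348. 204.] z11 ctr [459.6  -0.9] size [38. 97.] ang 79.4
top red 136 [292. 235.] z6 ctr [350.  208.9] size [55. 50.] ang 25.6
top red 263 [550. 245.] z58 ctr [ 300.3 -731. ] size [80. 50.] ang 89.1
top blue 698 [514. 105.] z54 ctr [ 820.5 -626.1] size [ 83. 134.] ang 59.1
top blue 1770 [154. 163.] z13 ctr [617.6 719.1] size [140. 203.] ang 13.9
top blue 261 [418. 205.] z12 ctr [ 455.  -254.7] size [95. 37.] ang 6.7
top purple 352 [381. 175.] z11 ctr [ 566.5 -124.7] size [ 45. 107.] ang 20.2
top purple 367 [456. 199.] z11 ctr [ 471.3 -396.7] size [ 46. 105.] ang 43.0
top purple 355 [385. 229.] z11 ctr [ 368.5 -131.8] size [ 44. 108.] ang 5.4
top green 4138 [465. 113.] z1 ctr [ 795.6 -447.2] size [207. 291.] ang 0.2
top green 123 [359. 143.] z9 ctr [696.6 -47.2] size [48. 64.] ang 88.6
top green 328 [ 12. 367.] z115 ctr [-105.9 1212.2] size [ 50. 103.] ang 42.1
top green 207 [ 18. 393.] z51 ctr [-188.6 1185.9] size [68. 48.] ang 89.3
scene red 106 [301. 177.] z9 ctr [347.1 208.3] size [55. 52.] ang 4.5
scene red 212 [294. 223.] z13 ctr [459.2   1.5] size [36. 94.] ang 78.4
[... 434 characters left out ...]
 [ 46. 109.] ang 20.3
scene purple 495 [222. 310.] z13 ctr [ 475.  -399.4] size [ 48. 109.] ang 42.7
scene green 752 [333.  22.] z71 ctr [-193.4 1329.3] size [165. 542.] ang 23.6
scene green 800 [370.  22.] z83 ctr [  -2.3 1395.3] size [134. 610.] ang 28.6
scene green 62 [448. 185.] z28 ctr [836.4 460.3] size [32. 40.] ang 10.9
scene green 173 [346. 264.] z10 ctr [702.2 -53. ] size [48. 70.] ang 86.3
scene green 4306 [299. 372.] z2 ctr [ 803.5 -446.7] size [276. 213.] ang 89.8
top 272 173 [ 5.819e+02  2.797e+02 -3.000e-01]
top 430 168 [ 582.1 -294.1   59.7]
top 200 290 [219.4 375.  668.3]
scene 365 190 [588.2 274.2   9.3]
scene 272 298 [ 595.1 -307.8   49.7]
scene 400 300 [907.7 -78.9  -2.7]
```

View pics/t1.png

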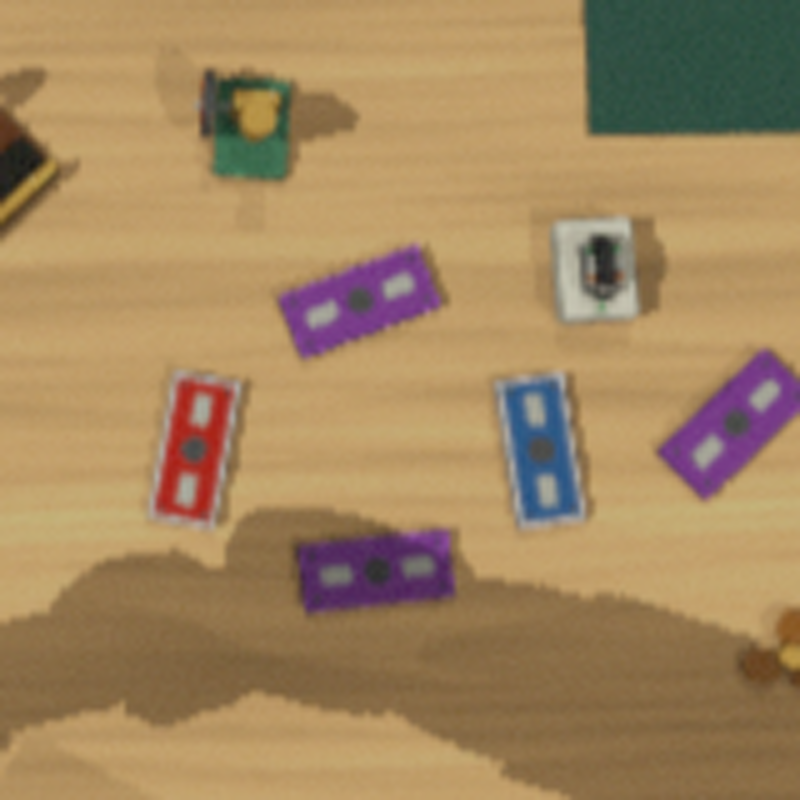

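View pics/s1.png

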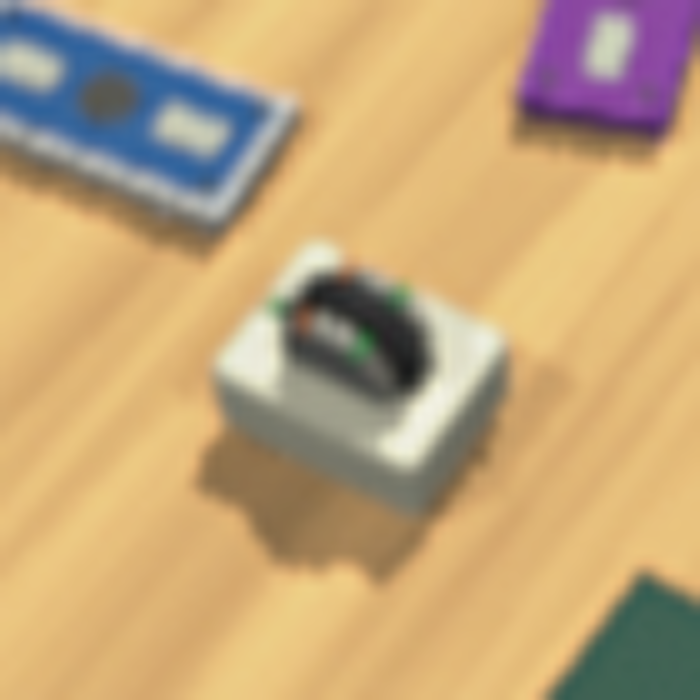

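View pics/t2.png

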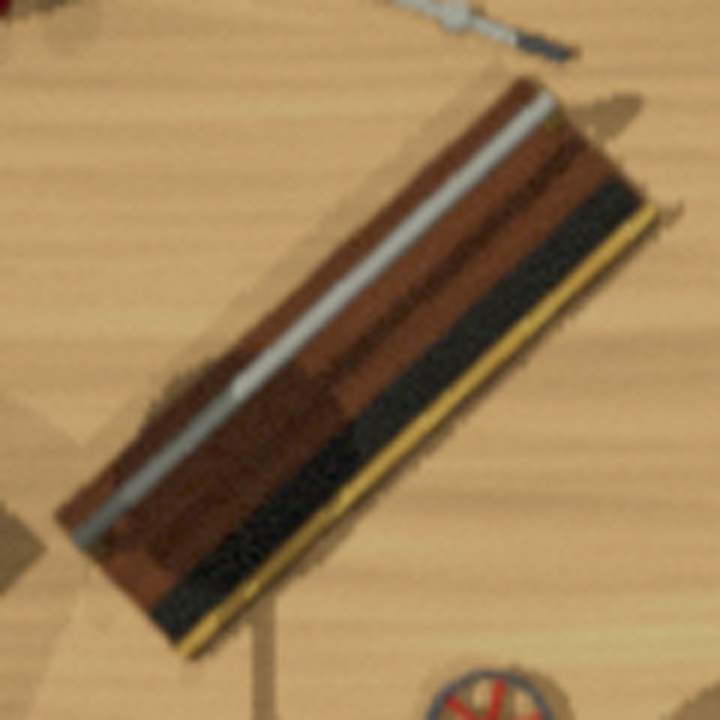

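The crop confirms that the red and blue plates have bare rims, while the three purple ones are decoys. Next I'll measure the rest and dimmer poses and look closely at the dimmer.

Run:
```python
from h import *
for n,c in(("top",(430,168)),("scene",(272,298))):
    d=get_image(n);W=cloud(d);hsv=cv2.cvtColor(d["img"],cv2.COLOR_BGR2HSV)
    # dimmer top
    m=(abs(W[...,2]-30)<6)&(np.hypot(W[...,0]-585,W[...,1]+297)<70)
    u=np.argwhere(m)[:,::-1]
    p=ray_plane(d,u,30)[:,:2].astype(np.float32);rr=cv2.minAreaRect(p);print(n,"dim",rr)
    m=(W[...,2]>50)&(np.hypot(W[...,0]-585,W[...,1]+297)<70);print("wheel",np.nanmean(W[m],0),m.sum())
    # rest
    m=(abs(W[...,2]-10)<25)&(W[...,2]>4)&(np.hypot(W[...,0]-575,W[...,1]-275)<250)&(hsv[...,2]<110)
    m=cv2.morphologyEx(m.astype(np.uint8),cv2.MORPH_OPEN,np.ones((3,3)))
    k,l,st,cc=cv2.connectedComponentsWithStats(m);i=1+np.argmax(st[1:,4])
    u=np.argwhere(l==i)[:,::-1];p=ray_plane(d,u,10)[:,:2].astype(np.float32);print("rest",cv2.minAreaRect(p))
    # rail points
    m=(W[...,2]>55)&(W[...,2]<80)&(np.hypot(W[...,0]-575,W[...,1]-275)<260)&(hsv[...,1]<80)
    P=W[m];print("rail",len(P))
    if len(P)>10:
        c0=np.median(P,0);q=P[np.hypot(*(P-c0)[:,:2].T)<230]
        l=cv2.fitLine(q[:,:2].astype(np.float32),cv2.DIST_HUBER,0,.01,.01).ravel();t=(q[:,:2]-l[2:])@l[:2];print(l, np.degrees(np.arctan2(l[1],l[0])),t.min(),t.max(),(l[2:]+l[:2]*(t.min()+t.max())/2),q[:,2].mean())
    # lip: yellow
    m=(hsv[...,0]>15)&(hsv[...,0]<32)&(hsv[...,1]>140)&(abs(W[...,2]-22)<8)&(np.hypot(W[...,0]-575,W[...,1]-275)<260)
    q=W[m];print("lip",len(q))
    if len(q)>20:
        l=cv2.fitLine(q[:,:2].astype(np.float32),cv2.DIST_HUBER,0,.01,.01).ravel();t=(q[:,:2]-l[2:])@l[:2];print(l,np.degrees(np.arctan2(l[1],l[0])),np.percentile(t,[1,99]),l[2:]+l[:2]*np.percentile(t,[1,99]).mean())
    zoom(d,c,22,18,n+"_dim.png")
```

```text
top dim ((586.8103637695312, -296.0478210449219), (73.9256362915039, 57.14319610595703), 2.9184017181396484)
wheel [ 586.76699803 -296.99818507   56.10882445] 64
rest ((575.951416015625, 271.45770263671875), (85.63133239746094, 385.81158447265625), 42.91256332397461)
rail 351
[  0.679672    -0.73351616 599.48346    301.27643   ] -47.18198 -192.52178273684507 192.65849318276602 [599.5299186  301.22628856] 66.64404253266017
lip 247
[  0.6792078  -0.733946  538.7942    243.40982  ] -47.21823 [-194.51023993  193.60256816] [538.48594058 243.7429116 ]
scene dim ((589.7411499023438, -299.7184753417969), (75.05489349365234, 57.97856521606445), 2.6605453491210938)
wheel [ 589.66670752 -299.27165312   55.53007935] 93
rest ((579.3195190429688, 284.0318603515625), (111.55899047851562, 410.74761962890625), 43.46736145019531)
rail 255
[  0.67911017  -0.7340364  608.38464    291.49637   ] -47.225853 -203.59526825657736 183.20046219400646 [601.45948345 298.98163328] 67.94485669262401
lip 241
[  0.6803545  -0.7328832 554.371     227.12604  ] -47.12865 [-215.60052363  177.50609635] [541.41211462 241.08542077]
```

View pics/top_dim.png

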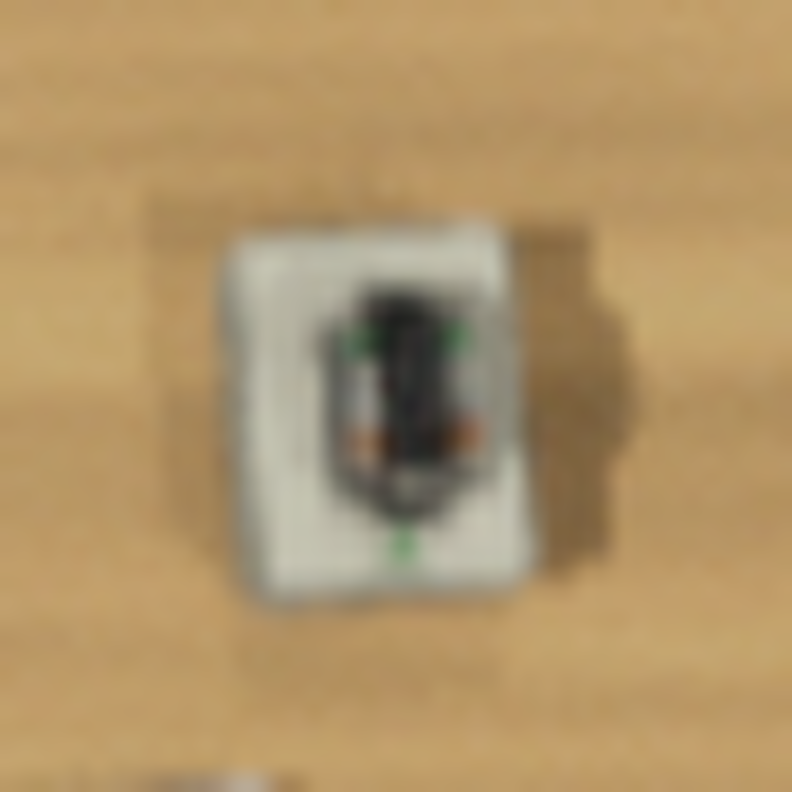

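View pics/scene_dim.png

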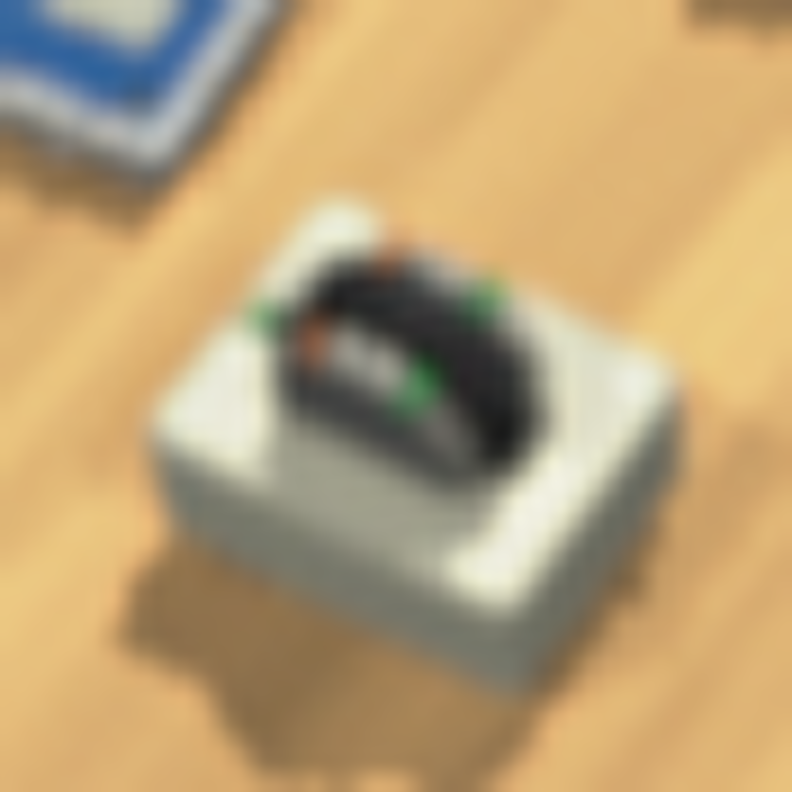

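The white line sits just in front of the orange tick, so the wheel is at about 1 click. I'll write a planner that prints tool-frame shifts and turns, then roll the wheel with the closed fingertips.

```bash
cat >> h.py <<'E'
YR=np.radians(42.8);REST=np.array([578.9,279.2,0.]);RR=R.from_euler('z',YR).as_matrix()
YD=np.radians(2.8);DIM=np.array([588.3,-297.9,0.]);RD=R.from_euler('z',YD).as_matrix()
def mk(xdir,zdir):
    x=np.array(xdir,float);x/=np.linalg.norm(x);z=np.array(zdir,float);z-=x*(z@x);z/=np.linalg.norm(z)
    return np.c_[x,np.cross(z,x),z]
def down(ang): # jaws along yaw ang(rad)
    return mk([0,0,-1],[np.cos(ang),np.sin(ang),0])
def plan(p,Mt=None):
    """rotate first (at place), then shift; also alternative shift first"""
    s,p0,M=state()
    if Mt is None: Mt=M
    c=[]
    for A in(Mt,Mt@np.diag([1,-1,-1])): c.append((R.from_matrix(M.T@A).as_rotvec(),A))
    c.sort(key=lambda t:np.linalg.norm(t[0]))
    for i,(rv,A) in enumerate(c):
        print("alt" if i else "best","turn rad",rv.round(3),"|deg|%.1f"%np.degrees(np.linalg.norm(rv)))
        print("   shift before turn mm",(M.T@(np.array(p)-p0)).round(1)," after turn",(A.T@(np.array(p)-p0)).round(1))
    print("now",p0.round(1),"M",M.round(3).tolist(),"t %.2f q6 %.2f F"%(s["time"],s["joint_positions"][5]),np.round(s["contact_force"],1),"grip",round(s["grip_width"],3))
def rest2w(v): return REST+RR@np.array(v,float)
def dim2w(v): return DIM+RD@np.array(v,float)
E
python3 - <<'E'
from h import *
plan(dim2w([-8,0,110]),down(YD))
for n in("top","scene"):
    d=get_image(n)
    for off in(-70,-80,-60):
        print(n,off,[proj(d,dim2w([24*np.sin(np.radians(off+20*k)),0,36+24*np.cos(np.radians(off+20*k))])).round(1)[0].tolist() for k in range(4)],"or",[proj(d,dim2w([19*np.sin(np.radians(off+20*k)),8,36+19*np.cos(np.radians(off+20*k))])).round(1)[0].tolist() for k in(2,5)])
E
```

```text
best turn rad [ 1.107 -0.     0.   ] |deg|63.4
   shift before turn mm [ 121.3 -651.3 -564.1]  after turn [ 121.3 -795.8  330.3]
alt turn rad [-2.034 -0.    -0.   ] |deg|116.6
   shift before turn mm [ 121.3 -651.3 -564.1]  after turn [ 121.3  795.8 -330.3]
now [211.6 480.4 231.3] M [[-0.0, -0.915, 0.403], [-0.0, 0.403, 0.915], [-1.0, 0.0, -0.0]] t 0.55 q6 1.57 F [ 0.3 -0.2  0.2] grip 0.998
top -70 [[430.6, 173.1], [430.9, 171.7], [431.1, 169.7], [431.1, 167.4]] or [[428.6, 169.3], [428.1, 164.1]]
top -80 [[430.4, 173.5], [430.8, 172.5], [431.1, 170.7], [431.1, 168.6]] or [[428.5, 170.2], [428.3, 164.9]]
top -60 [[430.8, 172.5], [431.1, 170.7], [431.1, 168.6], [431.0, 166.3]] or [[428.6, 168.5], [427.9, 163.5]]
scene -70 [[266.0, 292.5], [266.9, 291.7], [268.6, 291.6], [270.7, 292.1]] or [[270.9, 290.8], [276.2, 293.4]]
scene -80 [[265.8, 293.1], [266.4, 292.0], [267.7, 291.6], [269.6, 291.8]] or [[270.2, 290.8], [275.3, 292.7]]
scene -60 [[266.4, 292.0], [267.7, 291.6], [269.6, 291.8], [271.9, 292.6]] or [[271.7, 290.9], [277.0, 294.1]]
```

```bash
python3 -m inch '[[0,-0.02,-0.0175,0,0,0,1],[0,-0.04,-0.035,0,0,0,1],[0,-0.04,-0.035,0,0,0,1],[0,-0.04,-0.035,0,0,0,1],[0,-0.04,-0.035,0,0,0,1],[0,-0.04,-0.035,0,0,0,1],[0,-0.04,-0.035,0,0,0,1],[0,-0.04,-0.035,0,0,0,1],[0,-0.04,-0.035,0,0,0,1],[0,-0.04,-0.035,0,0,0,1],[0,-0.04,-0.035,0,0,0,1],[0,-0.04,-0.035,0,0,0,1],[0,-0.04,-0.035,0,0,0,1],[0,-0.04,-0.035,0,0,0,1],[0,-0.04,-0.035,0,0,0,1],[0,-0.04,-0.035,0,0,0,1],[0,-0.03,-0.02,0,0,0,1]]'; python3 -m inch '[[0,0,0,0.185,0,0,1],[0,0,0,0.185,0,0,1],[0,0,0,0.185,0,0,1],[0,0,0,0.185,0,0,1],[0,0,0,0.185,0,0,1],[0,0,0,0.182,0,0,1],[0,0,0,0,0,0,1]]'
python3 - <<'E'
from h import *
plan(dim2w([-8,0,75]),down(YD))
plates()
d=get_image("top");cv2.imwrite("pics/top1.png",d["img"])
E
```

```text
time: 2.78
position: [580.2, -298.7, 230.9]
tcp_rot: [0.592, -0.386, 0.593, 0.386]
contact_force: [0.8, 0.1, -0.5]
grip_width: 0.001
time: 3.65
position: [579.8, -296.3, 231.3]
tcp_rot: [0.707, -0.018, 0.707, 0.018]
contact_force: [-0.2, -0.1, 0.0]
grip_width: 0.003
best turn rad [ 0.001 -0.     0.   ] |deg|0.1
   shift before turn mm [156.3  -2.    0.5]  after turn [156.3  -2.    0.5]
alt turn rad [-3.14 -0.   -0.  ] |deg|179.9
   shift before turn mm [156.3  -2.    0.5]  after turn [156.3   2.   -0.5]
now [ 579.8 -296.3  231.3] M [[-0.0, -0.05, 0.999], [-0.0, 0.999, 0.05], [-1.0, -0.0, -0.0]] t 3.65 q6 1.05 F [-0.2 -0.1  0. ] grip 0.003
top red 265 [348. 205.] z11 ctr [459.5  -0.9] size [37. 97.] ang 78.5
top red 115 [291. 234.] z8 ctr [347.5 210.4] size [56. 46.] ang 13.1
top red 139 [554. 246.] z65 ctr [ 294.  -729.9] size [52. 68.] ang 42.7
top blue 607 [515. 103.] z62 ctr [ 827.5 -628.6] size [ 84. 117.] ang 61.2
top blue 1709 [154. 163.] z13 ctr [617.5 719.3] size [139. 201.] ang 14.3
top blue 166 [416. 201.] z11 ctr [ 460.3 -254.1] size [84. 37.] ang 6.8
top purple 351 [381. 
[... 782 characters left out ...]
4.] ang 6.3
scene blue 271 [247. 272.] z13 ctr [ 454.  -252.7] size [96. 35.] ang 7.2
scene purple 175 [245. 243.] z13 ctr [ 374.4 -159. ] size [48. 58.] ang 5.5
scene purple 380 [300. 261.] z13 ctr [ 570.3 -127.1] size [ 46. 109.] ang 20.3
scene purple 495 [222. 310.] z13 ctr [ 474.9 -399.5] size [ 47. 109.] ang 42.6
scene green 1020 [329.  20.] z90 ctr [-232.8 1311.4] size [254. 542.] ang 23.9
scene green 800 [370.  22.] z82 ctr [  -6.9 1398.5] size [130. 602.] ang 27.8
scene green 62 [448. 185.] z28 ctr [836.4 460.3] size [32. 40.] ang 10.9
scene green 175 [346. 264.] z11 ctr [701.4 -54.1] size [48. 71.] ang 89.3
scene green 4210 [298. 372.] z3 ctr [ 803.2 -446.6] size [213. 275.] ang 0.0
```

View pics/top1.png

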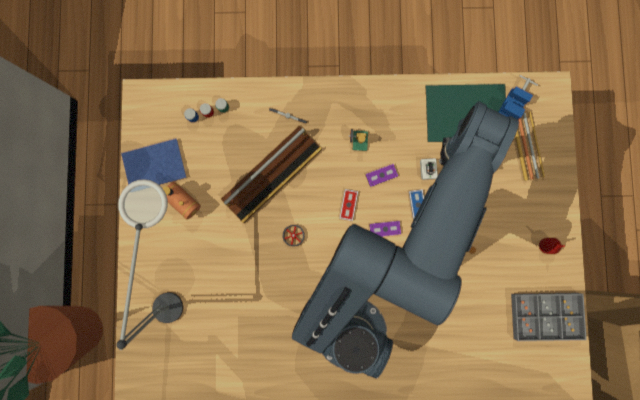

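With the arm moved off the left side, no other plates appear, so only red and blue count. Next I lower the fingers to the wheel.

```bash
python3 -m inch '[[0.04,-0.002,0,0,0,0,1],[0.05,0,0,0,0,0,1],[0.05,0,0,0,0,0,1],[0.02,0,0,0,0,0,1],[0.006,0,0,0,0,0,1],[0,0,0,0,0,0,1]]'; python3 -m inch '[[0.002,0,0,0,0,0,1],[0.001,0,0,0,0,0,1],[0,0,0,0,0,0,1]]';python3 -m inch '[[0.001,0,0,0,0,0,1],[0,0,0,0,0,0,1]]'
python3 -m inch '[[0.001,0,0,0,0,0,1],[0,0,0,0,0,0,1]]'
```

```text
time: 4.55
position: [580.1, -298.5, 65.8]
tcp_rot: [0.707, -0.018, 0.707, 0.018]
contact_force: [-0.7, -0.1, -0.4]
grip_width: -0.002
time: 4.92
position: [580.0, -298.4, 62.8]
tcp_rot: [0.707, -0.018, 0.707, 0.017]
contact_force: [-0.1, -0.4, -0.6]
grip_width: -0.002
time: 5.18
position: [579.8, -298.3, 61.3]
tcp_rot: [0.707, -0.017, 0.707, 0.017]
contact_force: [-0.1, 0.9, -0.3]
grip_width: 0.001
time: 5.42
position: [579.8, -298.3, 60.2]
tcp_rot: [0.707, -0.017, 0.707, 0.017]
contact_force: [-0.4, -0.3, -0.3]
grip_width: 0.0
```

```bash
python3 -m inch '[[0.0005,0,0,0,0,0,1],[0,0,0,0,0,0,1]]';python3 -m inch '[[0.0005,0,0,0,0,0,1],[0,0,0,0,0,0,1]]';python3 -m inch '[[0.0005,0,0,0,0,0,1],[0,0,0,0,0,0,1]]'
```

```text
time: 5.68
position: [580.0, -298.3, 60.0]
tcp_rot: [0.707, -0.017, 0.707, 0.017]
contact_force: [0.7, 0.5, 2.4]
grip_width: -0.003
time: 5.92
position: [580.2, -298.4, 59.9]
tcp_rot: [0.707, -0.017, 0.707, 0.017]
contact_force: [-1.3, 1.1, 4.5]
grip_width: -0.001
time: 6.18
position: [580.4, -298.4, 59.8]
tcp_rot: [0.707, -0.018, 0.706, 0.017]
contact_force: [-1.1, 1.8, 7.0]
grip_width: 0.004
```

```bash
python3 -m inch '[[0,0,0.003,0,0,0,1],[0,0,0.003,0,0,0,1],[0,0,0.003,0,0,0,1],[0,0,0.003,0,0,0,1],[0,0,0.003,0,0,0,1],[0,0,0.002,0,0,0,1],[0,0,0,0,0,0,1]]';python3 -m inch '[[-0.01,0,0,0,0,0,1],[-0.04,0,0,0,0,0,1],[-0.05,0,-0.04,0,0,0,1],[0,0,-0.06,0,0,0,1],[0,0,-0.06,0,0,0,1],[0,0,0,0,0,0,1]]'
python3 - <<'E'
from h import *
for n,c in(("top",(430,168)),("scene",(272,298))):
    d=get_image(n);zoom(d,c,22,13,n+"_dim2.png")
a=cv2.hconcat([cv2.imread("pics/top_dim2.png")[:572,:400],cv2.imread("pics/scene_dim2.png")[:572,:400]]);cv2.imwrite("pics/d2.png",a)
E
```

```text
time: 7.05
position: [597.6, -297.6, 59.4]
tcp_rot: [0.707, -0.018, 0.706, 0.017]
contact_force: [1.1, 0.8, 5.6]
grip_width: -0.0
time: 7.8
position: [433.6, -304.7, 158.2]
tcp_rot: [0.706, -0.016, 0.708, 0.017]
contact_force: [0.9, 0.1, -0.1]
grip_width: 0.003
```

View pics/d2.png

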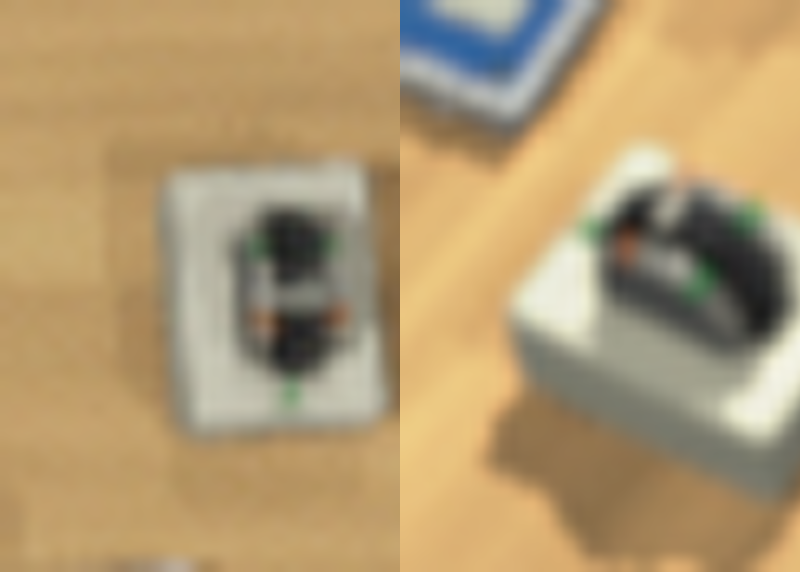

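The line at row 290, between orange (318) and green (242), reads 3 clicks, so the stroke gave exactly two. I'll repeat the same stroke.

Run:
```python
from h import *
plan(dim2w([-8,0,75]),down(YD))
```

```text
best turn rad [-0.001  0.001  0.001] |deg|0.1
   shift before turn mm [ 83.5   0.6 142.6]  after turn [ 83.4   0.4 142.7]
alt turn rad [ 3.141e+00  1.000e-03 -2.000e-03] |deg|179.9
   shift before turn mm [ 83.5   0.6 142.6]  after turn [  83.4   -0.4 -142.7]
now [ 437.8 -305.6  158.4] M [[0.001, -0.048, 0.999], [-0.001, 0.999, 0.048], [-1.0, -0.001, 0.001]] t 7.90 q6 0.91 F [ 1.  -1.  -0.6] grip -0.001
```

```bash
python3 -m inch '[[0,0,0.05,0,0,0,1],[0,0,0.05,0,0,0,1],[0.0,0,0.0425,0,0,0,1],[0.04,0,0,0,0,0,1],[0.043,0,0,0,0,0,1],[0.01,0,0,0,0,0,1],[0.004,0,0,0,0,0,1],[0,0,0,0,0,0,1]]'; python3 -m inch '[[0.001,0,0,0,0,0,1],[0,0,0,0,0,0,1]]'
```

```text
time: 8.9
position: [581.3, -298.7, 62.0]
tcp_rot: [0.708, -0.018, 0.706, 0.017]
contact_force: [0.5, -0.1, -0.0]
grip_width: -0.004
time: 9.15
position: [580.7, -298.6, 60.6]
tcp_rot: [0.707, -0.018, 0.706, 0.017]
contact_force: [0.3, 0.7, -0.2]
grip_width: 0.001
```

```bash
python3 -m inch '[[0.001,0,0,0,0,0,1],[0,0,0,0,0,0,1]]';python3 -m inch '[[0.0008,0,0,0,0,0,1],[0,0,0,0,0,0,1]]'
```

```text
time: 9.4
position: [580.9, -298.6, 59.9]
tcp_rot: [0.708, -0.018, 0.706, 0.017]
contact_force: [-0.8, 0.6, 6.0]
grip_width: -0.002
time: 9.65
position: [581.3, -298.6, 59.8]
tcp_rot: [0.708, -0.018, 0.706, 0.017]
contact_force: [-0.1, 2.1, 11.5]
grip_width: 0.003
```

```bash
python3 -m inch '[[0,0,0.003,0,0,0,1],[0,0,0.003,0,0,0,1],[0,0,0.003,0,0,0,1],[0,0,0.003,0,0,0,1],[0,0,0.003,0,0,0,1],[0,0,0.002,0,0,0,1],[0,0,0,0,0,0,1]]';python3 -m inch '[[-0.01,0,0,0,0,0,0],[-0.04,0,0,0,0,0,0],[-0.05,0,-0.04,0,0,0,0],[0,0,-0.06,0,0,0,0],[0,0,-0.06,0,0,0,0],[0,0,-0.03,0,0,0,0],[0,0,0,0,0,0,0]]'
python3 - <<'E'
from h import *
for n,c in(("top",(430,168)),("scene",(272,298))):
    d=get_image(n);zoom(d,c,22,13,n+"_dim2.png")
a=cv2.hconcat([cv2.imread("pics/top_dim2.png")[:572,:400],cv2.imread("pics/scene_dim2.png")[:572,:400]]);cv2.imwrite("pics/d3.png",a)
plates(("red","blue"))
E
```

```text
time: 10.52
position: [598.5, -297.8, 59.2]
tcp_rot: [0.708, -0.018, 0.706, 0.017]
contact_force: [1.0, 0.4, 6.8]
grip_width: 0.003
time: 11.4
position: [406.4, -306.7, 157.6]
tcp_rot: [0.707, -0.017, 0.707, 0.016]
contact_force: [0.8, 0.2, -0.1]
grip_width: 1.001
top red 265 [348. 204.] z13 ctr [459.8  -0.9] size [38. 96.] ang 78.5
top red 108 [291. 234.] z8 ctr [348.5 211.1] size [60. 37.] ang 5.1
top red 99 [556. 246.] z68 ctr [ 296.1 -751.6] size [38. 54.] ang 82.7
top blue 699 [514. 105.] z56 ctr [ 820.4 -626. ] size [ 82. 134.] ang 59.5
top blue 1735 [154. 163.] z13 ctr [617.2 719.1] size [139. 202.] ang 13.8
top blue 261 [418. 205.] z12 ctr [ 454.8 -254.6] size [95. 37.] ang 6.7
scene red 109 [301. 177.] z10 ctr [347.4 208.2] size [56. 52.] ang 6.0
scene red 212 [294. 223.] z13 ctr [459.2   1.5] size [36. 94.] ang 78.4
scene red 542 [ 96. 361.] z57 ctr [ 271.4 -712.4] size [ 56. 123.] ang 75.7
scene blue 65 [411. 123.] z13 ctr [580.6 712.5] size [ 65. 193.] ang 12.6
scene blue 52 [439. 133.] z14 ctr [673.5 737.7] size [ 25. 189.] ang 14.5
scene blue 270 [247. 272.] z13 ctr [ 454.  -252.7] size [96. 35.] ang 7.2
```

View pics/d3.png

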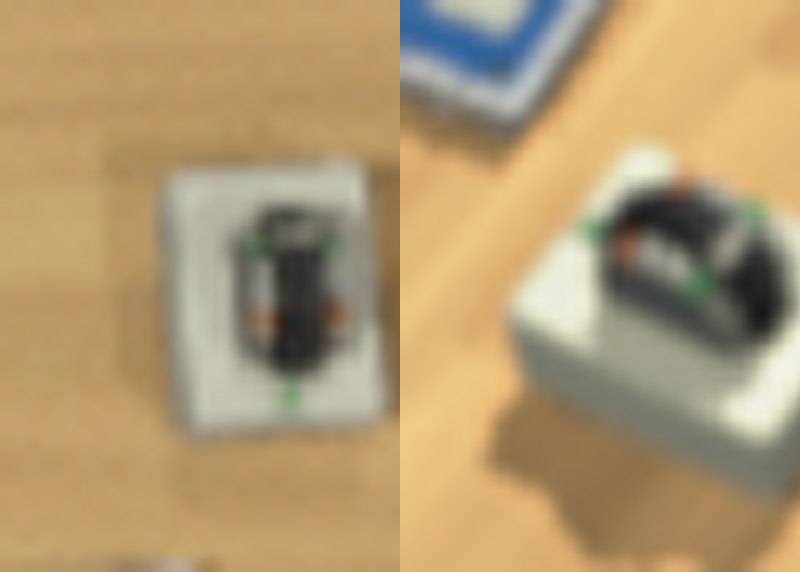

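The line is at the green tick, so the wheel is at five clicks. Now the blue plate: both cameras agree on (454.5,-253.7) and a yaw of 6.9°.

Run:
```python
from h import *
plan([454.5,-253.7,80],down(np.radians(96.9)))
```

```text
best turn rad [1.5e+00 1.0e-03 0.0e+00] |deg|85.9
   shift before turn mm [76.8 51.  47.6]  after turn [ 76.8  51.2 -47.4]
alt turn rad [-1.642e+00 -0.000e+00  1.000e-03] |deg|94.1
   shift before turn mm [76.8 51.  47.6]  after turn [ 76.8 -51.2  47.4]
now [ 409.4 -306.9  156.8] M [[0.001, -0.049, 0.999], [-0.0, 0.999, 0.049], [-1.0, -0.0, 0.0]] t 11.60 q6 0.88 F [ 0.2 -0.4  0.2] grip 1.001
```

```bash
python3 -m inch '[[0,0.0255,0.0238,0,0,0,0],[0,0.0255,0.0238,0,0,0,0],[0,0,0,-0.1824,0,0,0],[0,0,0,-0.1824,0,0,0],[0,0,0,-0.1824,0,0,0],[0,0,0,-0.1824,0,0,0],[0,0,0,-0.1824,0,0,0],[0,0,0,-0.1824,0,0,0],[0,0,0,-0.1824,0,0,0],[0,0,0,-0.1824,0,0,0],[0,0,0,-0.1824,0,0,0],[0.03,0,0,0,0,0,0],[0.03,0,0,0,0,0,0],[0,0,0,0,0,0,0]]'
python3 - <<'E'
from h import *
plan([454.5,-253.7,-3],down(np.radians(96.9)))
plates(("blue",))
d=get_image("scene");zoom(d,(247,262),50,7,"g1.png")
E
```

```text
time: 13.35
position: [452.9, -252.4, 94.7]
tcp_rot: [0.469, -0.528, 0.469, 0.531]
contact_force: [0.6, 0.7, 0.2]
grip_width: 1.002
best turn rad [ 0.     0.003 -0.004] |deg|0.2
   shift before turn mm [97.7 -1.7 -1.7]  after turn [97.7 -1.4 -1.5]
alt turn rad [-3.141  0.006  0.004] |deg|180.0
   shift before turn mm [97.7 -1.7 -1.7]  after turn [97.7  1.4  1.5]
now [ 452.9 -252.4   94.7] M [[-0.004, -0.993, -0.12], [0.002, -0.12, 0.993], [-1.0, 0.004, 0.003]] t 13.35 q6 -0.63 F [0.6 0.7 0.2] grip 1.002
top blue 702 [514. 105.] z56 ctr [ 820.7 -624.9] size [ 84. 133.] ang 61.2
top blue 1669 [154. 163.] z13 ctr [617.1 718.5] size [140. 202.] ang 14.6
top blue 138 [417. 206.] z13 ctr [ 454.1 -253.2] size [97. 34.] ang 7.4
scene blue 101 [412. 127.] z14 ctr [587.5 714.8] size [ 75. 193.] ang 14.2
scene blue 44 [439. 133.] z15 ctr [683.7 738.4] size [ 27. 192.] ang 7.4
scene blue 269 [248. 272.] z13 ctr [ 454.4 -252.6] size [97. 35.] ang 7.2
```

View pics/g1.png

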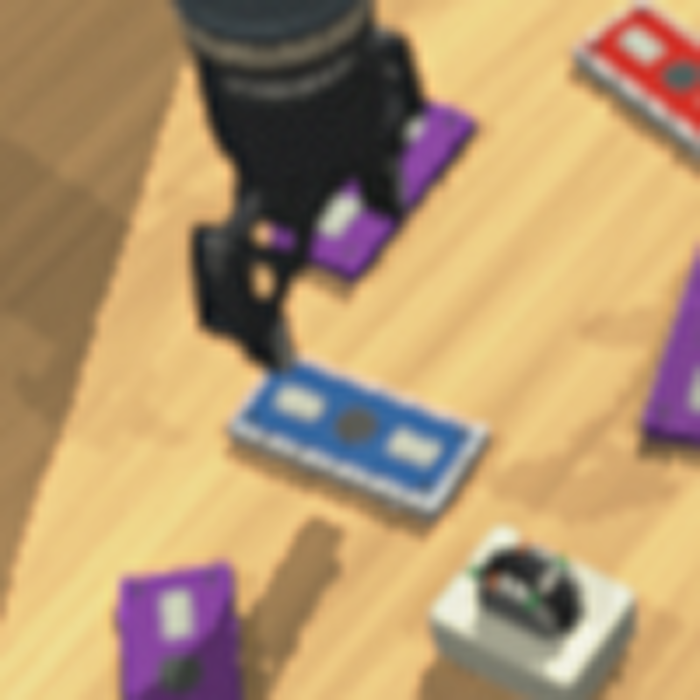

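The blue plate, centred in the crop at (355,425), lies square between the open jaws. Descending.

```bash
python3 -m inch '[[0.03,-0.0017,-0.0017,0,0,0,0],[0.03,0,0,0,0,0,0],[0.02,0,0,0,0,0,0],[0.01,0,0,0,0,0,0],[0.005,0,0,0,0,0,0],[0.0025,0,0,0,0,0,0],[0,0,0,0,0,0,0]]'
python3 -m inch '[[0,0,0,0,0,0,1],[0,0,0,0,0,0,1],[0,0,0,0,0,0,1],[0,0,0,0,0,0,1],[0,0,0,0,0,0,1],[0,0,0,0,0,0,1]]'
```

```text
time: 14.38
position: [455.7, -255.1, -0.4]
tcp_rot: [-0.469, 0.529, -0.469, -0.529]
contact_force: [0.7, 0.2, -0.2]
grip_width: 0.999
time: 15.12
position: [455.6, -255.1, -0.2]
tcp_rot: [-0.469, 0.529, -0.469, -0.529]
contact_force: [-0.6, 0.9, 6.9]
grip_width: 0.567
```

```bash
python3 -m inch '[[-0.005,0,0,0,0,0,1],[-0.02,0,0,0,0,0,1],[-0.04,0,0,0,0,0,1],[-0.04,0,0,0,0,0,1],[-0.045,0,0,0,0,0,1],[0,0,0,0,0,0,1],[0,0,0,0,0,0,1]]'
python3 - <<'E'
from h import *
d=get_image("scene");zoom(d,(247,242),50,6,"g2.png")
# place target: tcp relative to plate centre: underside is ~ -tip
t=np.radians(40);n=np.array([-np.sin(t),0,np.cos(t)])
Mt=mk(RR@(-n),RR@np.array([0,1,0]))
plan(rest2w([-4,-55,50])+RR@n*60,Mt)
plan(rest2w([-4,-55,160]),down(YR+np.pi/2))
E
```

```text
time: 16.0
position: [455.0, -254.7, 148.6]
tcp_rot: [0.469, -0.529, 0.469, 0.529]
contact_force: [-0.2, 0.4, -1.8]
grip_width: 0.565
best turn rad [-0.602 -0.217 -0.676] |deg|53.3
   shift before turn mm [  52.2 -185.1  445.5]  after turn [ 304.2 -281.6  252.2]
alt turn rad [ 2.384 -0.869  0.28 ] |deg|146.3
   shift before turn mm [  52.2 -185.1  445.5]  after turn [ 304.2  281.6 -252.2]
now [ 454.6 -254.5  148. ] M [[-0.002, -0.993, -0.12], [0.001, -0.12, 0.993], [-1.0, 0.002, 0.001]] t 16.05 q6 -0.63 F [-1.  -0.9 -2.2] grip 0.564
best turn rad [-0.627  0.002 -0.001] |deg|35.9
   shift before turn mm [ -11.9 -216.2  468.2]  after turn [ -12.  -449.8  252.2]
alt turn rad [ 2.514e+00 -2.000e-03 -2.000e-03] |deg|144.1
   shift before turn mm [ -11.9 -216.2  468.2]  after turn [ -12.   449.8 -252.2]
now [ 454.6 -254.5  148. ] M [[-0.002, -0.993, -0.12], [0.001, -0.12, 0.993], [-1.0, 0.002, 0.001]] t 16.05 q6 -0.63 F [-1.  -0.9 -2.2] grip 0.564
```

View pics/g2.png

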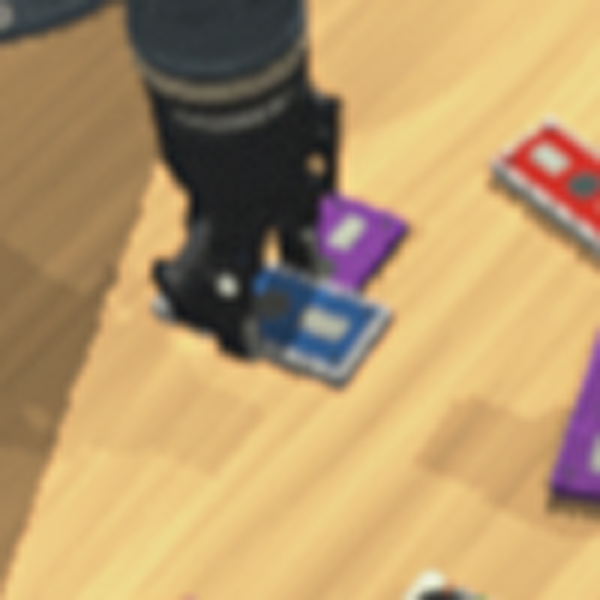

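```bash
python3 -m inch '[[-0.001,-0.0108,0.0234,0,0,0,1],[-0.001,-0.0216,0.0468,0,0,0,1],[-0.001,-0.0216,0.0468,0,0,0,1],[-0.001,-0.0216,0.0468,0,0,0,1],[-0.001,-0.0216,0.0468,0,0,0,1],[-0.001,-0.0216,0.0468,0,0,0,1],[-0.001,-0.0216,0.0468,0,0,0,1],[-0.001,-0.0216,0.0468,0,0,0,1],[-0.001,-0.0216,0.0468,0,0,0,1],[-0.001,-0.0216,0.0468,0,0,0,1],[-0.001,-0.0108,0.0234,0,0,0,1],[0,0,0,-0.157,0,0,1],[0,0,0,-0.157,0,0,1],[0,0,0,-0.157,0,0,1],[0,0,0,-0.156,0,0,1],[0,0,0,0,0,0,1]]'
python3 - <<'E'
from h import *
plan(rest2w([-4,-55,160]),down(YR+np.pi/2))
d=get_image("scene");zoom(d,(350,170),75,5,"g3.png")
E
```

```text
time: 18.05
position: [613.2, 235.3, 158.2]
tcp_rot: [0.283, -0.647, 0.284, 0.649]
contact_force: [0.5, 0.1, -2.0]
grip_width: 0.567
best turn rad [-0.001  0.001 -0.003] |deg|0.2
   shift before turn mm [-1.8 -0.7  0.5]  after turn [-1.8 -0.7  0.5]
alt turn rad [ 3.14e+00 -5.00e-03 -2.00e-03] |deg|179.9
   shift before turn mm [-1.8 -0.7  0.5]  after turn [-1.8  0.7 -0.5]
now [613.2 235.3 158.2] M [[-0.003, -0.735, -0.679], [-0.001, -0.679, 0.735], [-1.0, 0.003, 0.001]] t 18.05 q6 -0.38 F [ 0.5  0.1 -2. ] grip 0.567
```

View pics/g3.png

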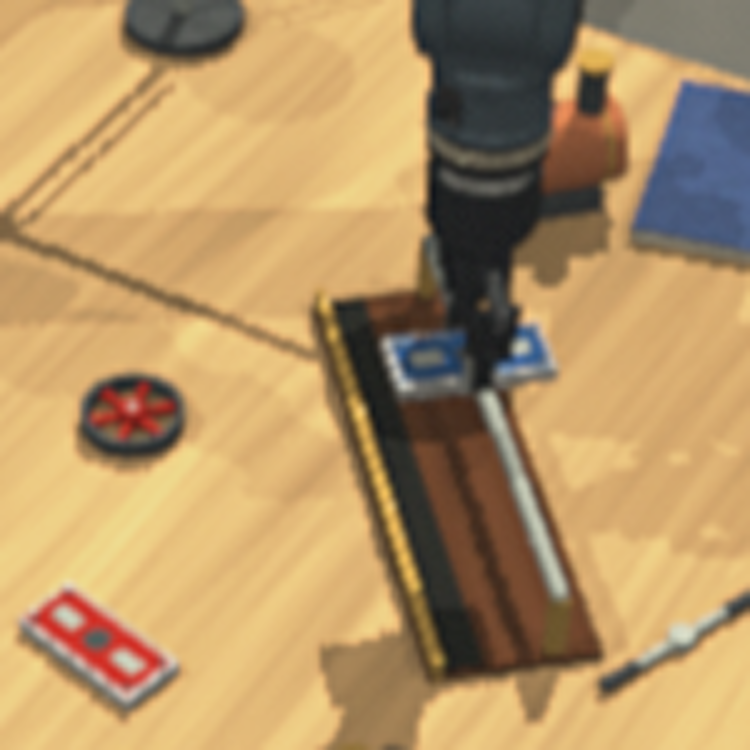

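```bash
python3 -m inch '[[0,0,0,0,0,-0.1745,1],[0,0,0,0,0,-0.1745,1],[0,0,0,0,0,-0.1745,1],[0,0,0,0,0,-0.1745,1],[0,0,0,0,0,0,1]]'
cat >> h.py <<'E'
T40=np.radians(40);NN=np.array([-np.sin(T40),0,np.cos(T40)]);SS=np.array([np.cos(T40),0,np.sin(T40)])
def place(y,n,s):
    Mt=mk(RR@(-NN),RR@np.array([0,1,0]))
    plan(rest2w(np.array([-4,y,50])+NN*(n-6.2)+SS*s),Mt)
E
python3 - <<'E'
from h import *
place(-55,30,4);place(-55,2,3)
E
```

```text
time: 18.73
position: [608.8, 233.3, 154.6]
tcp_rot: [-0.485, 0.703, -0.054, -0.518]
contact_force: [-1.0, -0.4, -2.9]
grip_width: 0.566
best turn rad [-0.008  0.002 -0.022] |deg|1.3
   shift before turn mm [61.  57.9 -1.6]  after turn [59.7 59.2 -1. ]
alt turn rad [ 3.134e+00 -3.500e-02 -3.000e-03] |deg|179.6
   shift before turn mm [61.  57.9 -1.6]  after turn [ 59.7 -59.2   1. ]
now [608.8 233.3 154.6] M [[0.458, -0.578, -0.676], [0.427, -0.524, 0.737], [-0.78, -0.626, 0.007]] t 18.73 q6 -0.42 F [-1.  -0.4 -2.9] grip 0.566
best turn rad [-0.008  0.002 -0.022] |deg|1.3
   shift before turn mm [89.  58.2 -1.7]  after turn [87.7 60.2 -1. ]
alt turn rad [ 3.134e+00 -3.500e-02 -3.000e-03] |deg|179.6
   shift before turn mm [89.  58.2 -1.7]  after turn [ 87.7 -60.2   1. ]
now [608.8 233.3 154.6] M [[0.458, -0.578, -0.676], [0.427, -0.524, 0.737], [-0.78, -0.626, 0.007]] t 18.73 q6 -0.42 F [-1.  -0.4 -2.9] grip 0.566
```

```bash
python3 -m inch '[[0,0.03,0,-0.008,0,-0.022,1],[0,0.028,-0.001,0,0,0,1],[0.03,0,0,0,0,0,1],[0.02,0,0,0,0,0,1],[0,0,0,0,0,0,1]]'
python3 - <<'E'
from h import *
place(-55,2,3)
d=get_image("scene");zoom(d,(350,170),60,6,"g4.png")
E
```

```text
time: 19.35
position: [608.4, 227.6, 83.8]
tcp_rot: [-0.487, 0.707, -0.041, -0.511]
contact_force: [-0.7, 0.2, -1.9]
grip_width: 0.566
best turn rad [0.006 0.001 0.005] |deg|0.5
   shift before turn mm [36.1 11.7  3. ]  after turn [36.1 11.5  2.9]
alt turn rad [-3.136e+00 -8.000e-03  1.000e-03] |deg|179.7
   shift before turn mm [36.1 11.7  3. ]  after turn [ 36.1 -11.5  -2.9]
now [608.4 227.6  83.8] M [[0.474, -0.556, -0.683], [0.44, -0.523, 0.73], [-0.763, -0.647, -0.003]] t 19.35 q6 -0.44 F [-0.7  0.2 -1.9] grip 0.566
```

View pics/g4.png

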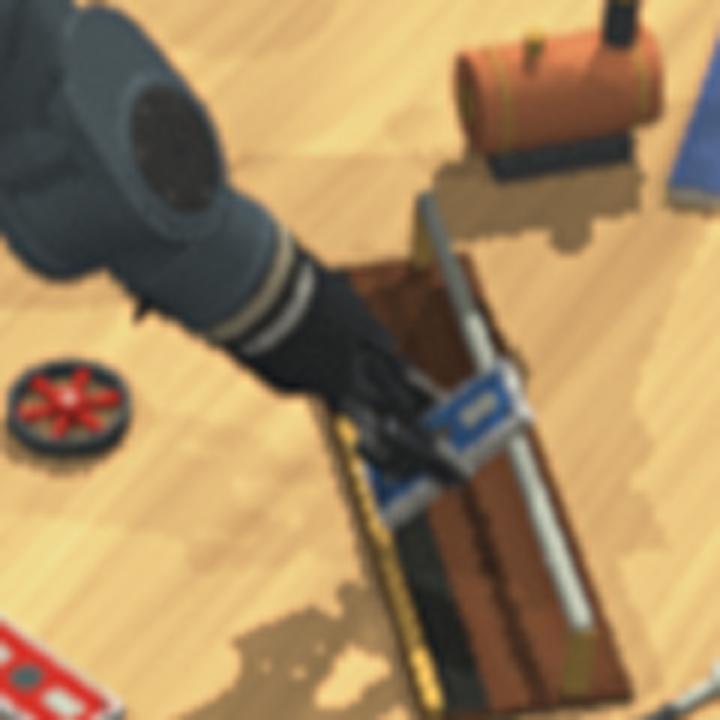

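```bash
python3 -m inch '[[0,0.01,0.003,0.006,0,0.005,1],[0.012,0,0,0,0,0,1],[0.008,0,0,0,0,0,1],[0,0,0,0,0,0,1],[0,0,0,0,0,0,1]]'
python3 - <<'E'
from h import *
place(-55,2,3)
E
```

```text
time: 20.02
position: [608.3, 232.3, 62.6]
tcp_rot: [-0.488, 0.706, -0.043, -0.511]
contact_force: [-0.2, -0.5, -2.0]
grip_width: 0.566
best turn rad [0.001 0.    0.003] |deg|0.2
   shift before turn mm [17.9  0.3 -0.7]  after turn [17.9  0.3 -0.7]
alt turn rad [-3.14  -0.005  0.   ] |deg|179.9
   shift before turn mm [17.9  0.3 -0.7]  after turn [17.9 -0.3  0.7]
now [608.3 232.3  62.6] M [[0.474, -0.56, -0.68], [0.439, -0.52, 0.733], [-0.764, -0.645, -0.001]] t 20.02 q6 -0.43 F [-0.2 -0.5 -2. ] grip 0.566
```

```bash
python3 -m inch '[[0.006,0,0,0,0,0,1],[0.006,0,0,0,0,0,1],[0,0,0,0,0,0,1],[0,0,0,0,0,0,1]]'; python3 -m inch '[[0.003,0,0,0,0,0,1],[0,0,0,0,0,0,1],[0,0,0,0,0,0,1]]';python3 -m inch '[[0.002,0,0,0,0,0,1],[0,0,0,0,0,0,1],[0,0,0,0,0,0,1]]'
```

```text
time: 20.52
position: [613.9, 237.6, 53.3]
tcp_rot: [-0.488, 0.706, -0.043, -0.511]
contact_force: [0.4, -0.0, -2.1]
grip_width: 0.562
time: 20.9
position: [615.4, 238.9, 51.2]
tcp_rot: [-0.488, 0.706, -0.043, -0.511]
contact_force: [-0.3, -0.2, -1.8]
grip_width: 0.565
time: 21.28
position: [616.3, 239.8, 49.6]
tcp_rot: [-0.488, 0.706, -0.043, -0.511]
contact_force: [0.6, 0.1, -1.7]
grip_width: 0.561
```

```bash
python3 -m inch '[[0.0015,0,0,0,0,0,1],[0,0,0,0,0,0,1],[0,0,0,0,0,0,1]]';python3 -m inch '[[0.0015,0,0,0,0,0,1],[0,0,0,0,0,0,1],[0,0,0,0,0,0,1]]'
python3 - <<'E'
from h import *
place(-55,0,0)
d=get_image("scene");zoom(d,(360,180),45,8,"g5.png")
E
```

```text
time: 21.65
position: [617.0, 240.5, 48.5]
tcp_rot: [-0.488, 0.706, -0.043, -0.511]
contact_force: [-0.2, 0.4, -2.2]
grip_width: 0.568
time: 22.02
position: [617.7, 241.1, 47.3]
tcp_rot: [-0.488, 0.706, -0.043, -0.511]
contact_force: [-0.6, -0.3, -2.0]
grip_width: 0.563
best turn rad [0.001 0.    0.004] |deg|0.2
   shift before turn mm [-0.1  3.3 -0.7]  after turn [-0.1  3.3 -0.7]
alt turn rad [-3.14  -0.006  0.   ] |deg|179.9
   shift before turn mm [-0.1  3.3 -0.7]  after turn [-0.1 -3.3  0.7]
now [617.7 241.1  47.3] M [[0.474, -0.56, -0.68], [0.439, -0.52, 0.733], [-0.764, -0.645, -0.001]] t 22.02 q6 -0.42 F [-0.6 -0.3 -2. ] grip 0.563
```

View pics/g5.png

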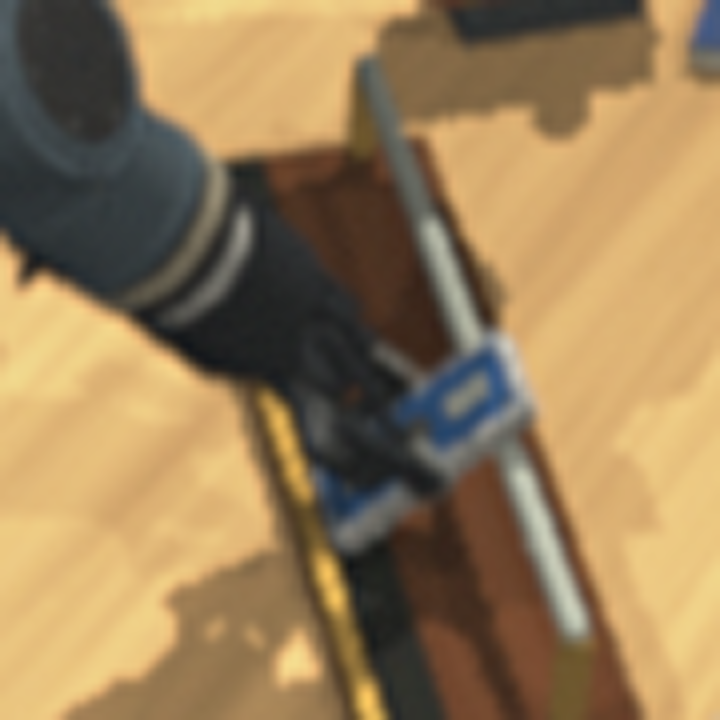

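```bash
python3 -m inch '[[0,0.002,0,0,0,0,1],[0,0,0,0,0,0,1],[0,0,0,0,0,0,1]]';python3 -m inch '[[0.001,0.0,0,0,0,0,1],[0,0,0,0,0,0,1],[0,0,0,0,0,0,1]]';python3 -m inch '[[0.001,0.001,0,0,0,0,1],[0,0,0,0,0,0,1],[0,0,0,0,0,0,1]]'
```

```text
time: 22.45
position: [616.6, 240.1, 46.1]
tcp_rot: [-0.488, 0.706, -0.043, -0.511]
contact_force: [-0.4, 0.3, -2.6]
grip_width: 0.565
time: 22.82
position: [617.1, 240.4, 45.4]
tcp_rot: [-0.488, 0.706, -0.043, -0.511]
contact_force: [-1.3, -2.1, 0.9]
grip_width: 0.566
time: 23.2
position: [617.2, 240.5, 45.2]
tcp_rot: [-0.489, 0.706, -0.042, -0.511]
contact_force: [-10.2, -6.2, 13.8]
grip_width: 0.562
```

```bash
python3 -m inch '[[-0.0005,0,0,0,0,0,1],[0,0,0,0,0,0,0.5],[0,0,0,0,0,0,0],[0,0,0,0,0,0,0],[0,0,0,0,0,0,0],[0,0,0,0,0,0,0],[-0.02,0,0,0,0,0,0],[-0.04,0,0,0,0,0,0],[-0.05,0,0,0,0,0,0],[-0.04,0,0,0,0,0,0],[0,0,0,0,0,0,0]]'
python3 - <<'E'
from h import *
d=get_image("scene");zoom(d,(365,185),45,8,"g6.png")
d=get_image("top");zoom(d,(272,173),60,6,"g7.png")
W=cloud(d)
plates(("red","blue"))
E
```

```text
time: 24.58
position: [546.2, 173.7, 161.8]
tcp_rot: [-0.489, 0.707, -0.042, -0.509]
contact_force: [1.0, -0.1, 0.6]
grip_width: 0.995
top red 128 [292. 235.] z7 ctr [348.  210.3] size [56. 47.] ang 16.5
top red 263 [550. 245.] z58 ctr [ 299.5 -726.7] size [65. 65.] ang 42.7
top blue 700 [514. 105.] z55 ctr [ 820.7 -626.2] size [ 83. 134.] ang 59.1
top blue 1738 [154. 163.] z13 ctr [617.9 719.3] size [139. 202.] ang 14.0
top blue 231 [283. 163.] z55 ctr [616.8 238.2] size [86. 38.] ang 41.6
scene red 105 [301. 177.] z11 ctr [347.1 208.3] size [55. 52.] ang 4.5
scene red 210 [294. 223.] z13 ctr [459.2   1.5] size [36. 94.] ang 78.4
scene red 547 [ 96. 361.] z56 ctr [ 271.4 -712.1] size [ 55. 123.] ang 75.7
scene blue 57 [412. 122.] z14 ctr [552.5 713.8] size [199.  59.] ang 86.8
scene blue 173 [366. 189.] z55 ctr [591.1 277.1] size [121.  30.] ang 77.0
```

View pics/g6.png

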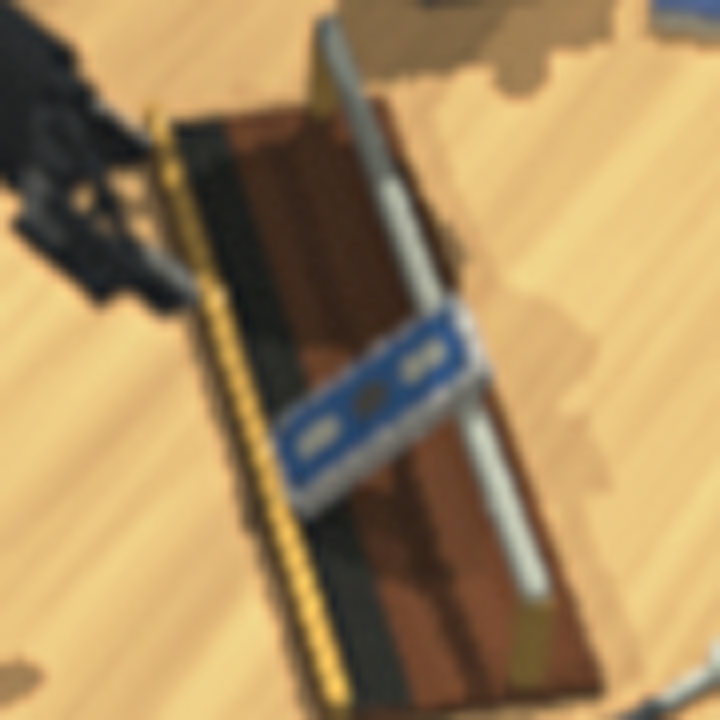

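View pics/g7.png

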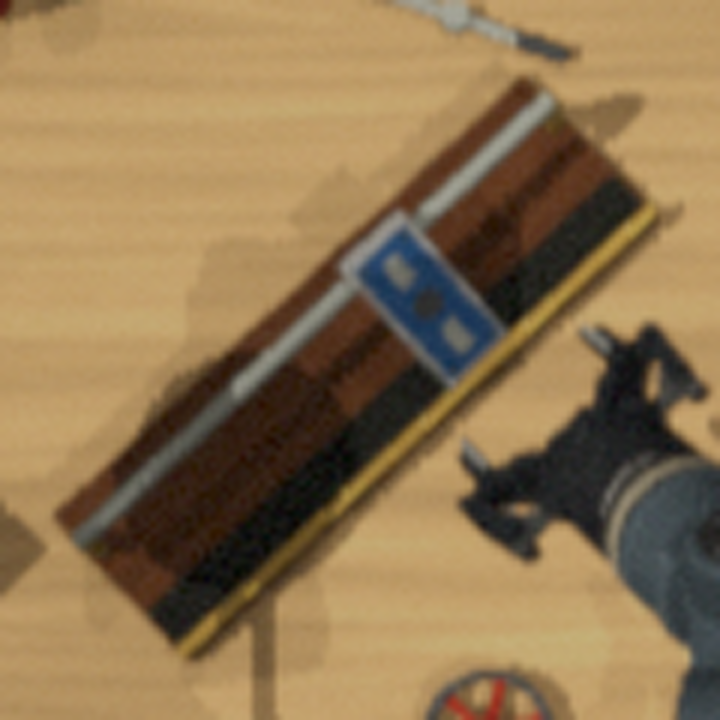

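Blue leans square against the rail and lip. Red hasn't moved: (459.4,0.3), long axis at yaw -11.5°. Going for it now.

```bash
python3 -m inch '[[-0.02,0,0,0,0,0.175,0],[0,0,0,0,0,0.175,0],[0,0,0,0,0,0.175,0],[0,0,0,0,0,0.175,0],[0,0,0,0,0,0,0]]'
python3 - <<'E'
from h import *
plan([459.4,0.3,95],down(np.radians(78.5)))
E
```

```text
time: 25.4
position: [540.3, 169.4, 167.7]
tcp_rot: [-0.29, 0.651, -0.274, -0.646]
contact_force: [1.0, 0.3, -0.2]
grip_width: 0.999
best turn rad [0.95  0.013 0.021] |deg|54.5
   shift before turn mm [ 68.4 176.1 -68.8]  after turn [  72.7   45.5 -181.8]
alt turn rad [-2.191 -0.025  0.015] |deg|125.6
   shift before turn mm [ 68.4 176.1 -68.8]  after turn [ 72.7 -45.5 181.8]
now [540.3 169.4 167.7] M [[0.016, -0.732, -0.681], [0.017, -0.681, 0.732], [-1.0, -0.024, 0.002]] t 25.40 q6 -0.45 F [ 1.   0.3 -0.2] grip 0.999
```

```bash
python3 -m inch '[[0.0,0.044,-0.0172,0,0,0.024,0],[0,0.044,-0.0172,0,0,0,0],[0,0.044,-0.0172,0,0,0,0],[0,0.044,-0.0172,0,0,0,0],[0,0,0,0.158,0,0,0],[0,0,0,0.158,0,0,0],[0,0,0,0.158,0,0,0],[0,0,0,0.158,0,0,0],[0,0,0,0.158,0,0,0],[0,0,0,0.16,0,0,0],[0.04,0,0,0,0,0,0],[0.03,0,0,0,0,0,0],[0,0,0,0,0,0,0]]'
python3 - <<'E'
from h import *
plates(("red",),("scene",))
plan([459.4,0.3,-1],down(np.radians(78.5)))
d=get_image("scene");zoom(d,(294,215),45,7,"g8.png")
E
```

```text
time: 27.02
position: [453.9, -2.7, 97.1]
tcp_rot: [0.549, -0.446, 0.547, 0.448]
contact_force: [-0.1, -0.4, -1.1]
grip_width: 1.006
scene red 210 [294. 223.] z13 ctr [459.2   1.5] size [36. 94.] ang 78.4
scene red 556 [ 96. 361.] z56 ctr [ 272.7 -711.4] size [ 56. 121.] ang 72.6
best turn rad [-0.003  0.004  0.001] |deg|0.3
   shift before turn mm [99.6 -3.4  3.4]  after turn [99.6 -3.6  3.8]
alt turn rad [ 3.139e+00  2.000e-03 -6.000e-03] |deg|179.8
   shift before turn mm [99.6 -3.4  3.4]  after turn [99.6  3.6 -3.8]
now [455.1  -2.7  98.6] M [[0.002, -0.979, 0.202], [0.003, 0.202, 0.979], [-1.0, -0.001, 0.004]] t 27.07 q6 0.20 F [0.5 0.5 0.3] grip 0.999
```

View pics/g8.png

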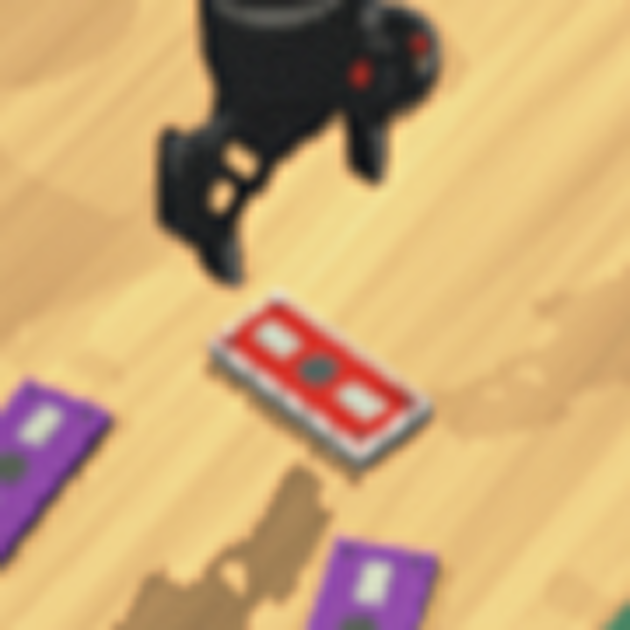

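The red plate at crop (320,370) is unmistakably red, with a bare rim. Grasping it.

```bash
python3 -m inch '[[0.03,-0.0034,0.0036,0,0,0,0],[0.03,0,0,0,0,0,0],[0.02,0,0,0,0,0,0],[0.01,0,0,0,0,0,0],[0.006,0,0,0,0,0,0],[0.0025,0,0,0,0,0,0],[0,0,0,0,0,0,0]]'
python3 -m inch '[[0,0,0,0,0,0,1],[0,0,0,0,0,0,1],[0,0,0,0,0,0,1],[0,0,0,0,0,0,1],[0,0,0,0,0,0,1],[0,0,0,0,0,0,1]]'
```

```text
time: 28.0
position: [461.1, 0.4, 1.2]
tcp_rot: [0.55, -0.447, 0.547, 0.447]
contact_force: [0.1, -0.2, 0.0]
grip_width: 0.998
time: 28.75
position: [461.0, 0.4, 1.4]
tcp_rot: [0.55, -0.447, 0.547, 0.447]
contact_force: [-2.9, -0.2, 9.1]
grip_width: 0.564
```

```bash
python3 -m inch '[[-0.005,0,0,0,0,0,1],[-0.02,0,0,0,0,0,1],[-0.04,0,0,0,0,0,1],[-0.05,0,0,0,0,0,1],[-0.045,0,0,0,0,0,1],[0,0,0,0,0,0,1],[0,0,0,0,0,0,1]]'
python3 - <<'E'
from h import *
plan(rest2w([-4,55,160]),down(YR+np.pi/2))
d=get_image("scene");zoom(d,(300,200),60,6,"g9.png")
E
```

```text
time: 29.62
position: [459.9, 0.0, 160.2]
tcp_rot: [0.549, -0.447, 0.547, 0.447]
contact_force: [0.8, 0.5, -2.0]
grip_width: 0.56
best turn rad [-0.95   0.002  0.003] |deg|54.4
   shift before turn mm [  1.  -13.2 326.2]  after turn [ 2.00e-01 -2.73e+02  1.79e+02]
alt turn rad [ 2.192e+00  3.000e-03 -2.000e-03] |deg|125.6
   shift before turn mm [  1.  -13.2 326.2]  after turn [ 2.00e-01  2.73e+02 -1.79e+02]
now [459.9   0.  160.2] M [[0.002, -0.979, 0.202], [0.002, 0.202, 0.979], [-1.0, -0.001, 0.003]] t 29.62 q6 0.20 F [ 0.8  0.5 -2. ] grip 0.56
```

View pics/g9.png

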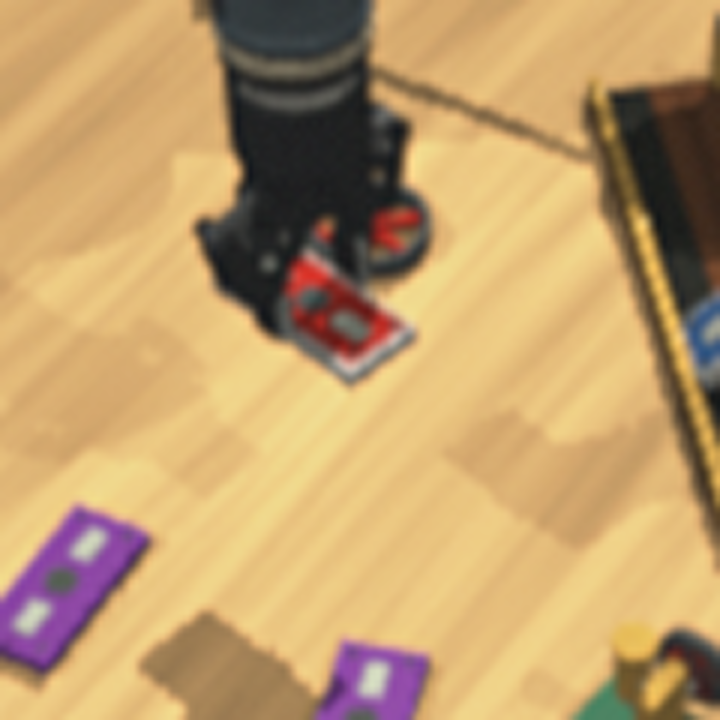

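```bash
python3 -m inch '[[0,-0.001,0.023,0,0,0,1],[0,-0.002,0.043,0,0,0,1],[0,-0.002,0.043,0,0,0,1],[0,-0.002,0.043,0,0,0,1],[0,-0.002,0.043,0,0,0,1],[0,-0.002,0.043,0,0,0,1],[0,-0.002,0.043,0,0,0,1],[0,-0.001,0.043,0,0,0,1],[0,0,0,-0.158,0,0,1],[0,0,0,-0.158,0,0,1],[0,0,0,-0.158,0,0,1],[0,0,0,-0.158,0,0,1],[0,0,0,-0.158,0,0,1],[0,0,0,-0.16,0,0,1],[0,0,0,0,0,-0.175,1],[0,0,0,0,0,-0.175,1],[0,0,0,0,0,-0.175,1],[0,0,0,0,0,-0.173,1],[0,0,0,0,0,0,1]]'
python3 - <<'E'
from h import *
place(55,30,4)
place(55,1,2)
d=get_image("scene");zoom(d,(350,170),75,5,"g10.png")
E
```

```text
time: 32.05
position: [534.4, 311.6, 154.6]
tcp_rot: [-0.48, 0.704, -0.057, -0.521]
contact_force: [-0.3, -0.4, -0.9]
grip_width: 0.564
best turn rad [-0.004  0.002 -0.033] |deg|1.9
   shift before turn mm [62.5 56.1  0.7]  after turn [60.6 58.2  1. ]
alt turn rad [ 3.138e+00 -5.200e-02 -3.000e-03] |deg|179.8
   shift before turn mm [62.5 56.1  0.7]  after turn [ 60.6 -58.2  -1. ]
now [534.4 311.6 154.6] M [[0.452, -0.58, -0.678], [0.421, -0.532, 0.735], [-0.787, -0.617, 0.004]] t 32.05 q6 -0.25 F [-0.3 -0.4 -0.9] grip 0.564
best turn rad [-0.004  0.002 -0.033] |deg|1.9
   shift before turn mm [91.5 57.2  0.7]  after turn [89.6 60.2  1. ]
alt turn rad [ 3.138e+00 -5.200e-02 -3.000e-03] |deg|179.8
   shift before turn mm [91.5 57.2  0.7]  after turn [ 89.6 -60.2  -1. ]
now [534.4 311.6 154.6] M [[0.452, -0.58, -0.678], [0.421, -0.532, 0.735], [-0.787, -0.617, 0.004]] t 32.05 q6 -0.25 F [-0.3 -0.4 -0.9] grip 0.564
```

View pics/g10.png

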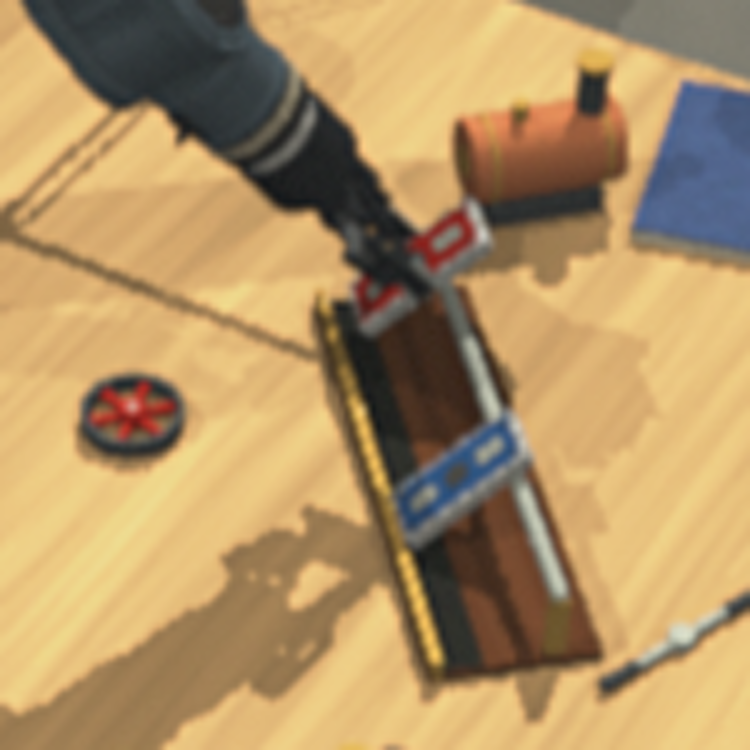

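```bash
python3 -m inch '[[0,0.03,0,-0.004,0,-0.033,1],[0,0.025,0.001,0,0,0,1],[0.03,0,0,0,0,0,1],[0.025,0,0,0,0,0,1],[0,0,0,0,0,0,1],[0,0,0,0,0,0,1],[0,0,0,0,0,0,1]]'
python3 - <<'E'
from h import *
place(55,2,3)
E
```

```text
time: 32.98
position: [535.4, 311.4, 85.0]
tcp_rot: [-0.489, 0.707, -0.04, -0.509]
contact_force: [0.5, -0.7, -1.3]
grip_width: 0.566
best turn rad [ 0.003 -0.     0.011] |deg|0.7
   shift before turn mm [34.7 15.2  1.9]  after turn [34.9 14.8  1.8]
alt turn rad [-3.138 -0.018 -0.   ] |deg|179.8
   shift before turn mm [34.7 15.2  1.9]  after turn [ 34.9 -14.8  -1.8]
now [535.4 311.4  85. ] M [[0.478, -0.554, -0.681], [0.443, -0.518, 0.732], [-0.759, -0.651, -0.002]] t 32.98 q6 -0.25 F [ 0.5 -0.7 -1.3] grip 0.566
```

```bash
python3 -m inch '[[0,0.0145,0.0018,0.003,0,0.011,1],[0.015,0,0,0,0,0,1],[0.008,0,0,0,0,0,1],[0.004,0,0,0,0,0,1],[0,0,0,0,0,0,1],[0,0,0,0,0,0,1]]'
python3 - <<'E'
from h import *
place(55,2,3)
E
```

```text
time: 33.72
position: [539.1, 317.5, 54.5]
tcp_rot: [-0.488, 0.706, -0.044, -0.512]
contact_force: [-2.8, -0.1, 5.7]
grip_width: 0.563
best turn rad [0.001 0.    0.002] |deg|0.1
   shift before turn mm [ 7.1  0.5 -0.1]  after turn [ 7.1  0.5 -0.1]
alt turn rad [-3.141e+00 -3.000e-03  0.000e+00] |deg|180.0
   shift before turn mm [ 7.1  0.5 -0.1]  after turn [ 7.1 -0.5  0.1]
now [539.1 317.5  54.5] M [[0.472, -0.561, -0.68], [0.438, -0.52, 0.733], [-0.765, -0.644, -0.0]] t 33.73 q6 -0.24 F [-2.8 -0.1  5.7] grip 0.563
```

Run:
```python
from h import *
d=get_image("scene");zoom(d,(345,165),40,9,"g11.png")
d=get_image("top");zoom(d,(272,173),60,6,"g12.png")
```

```text
(no output)
```

View pics/g11.png

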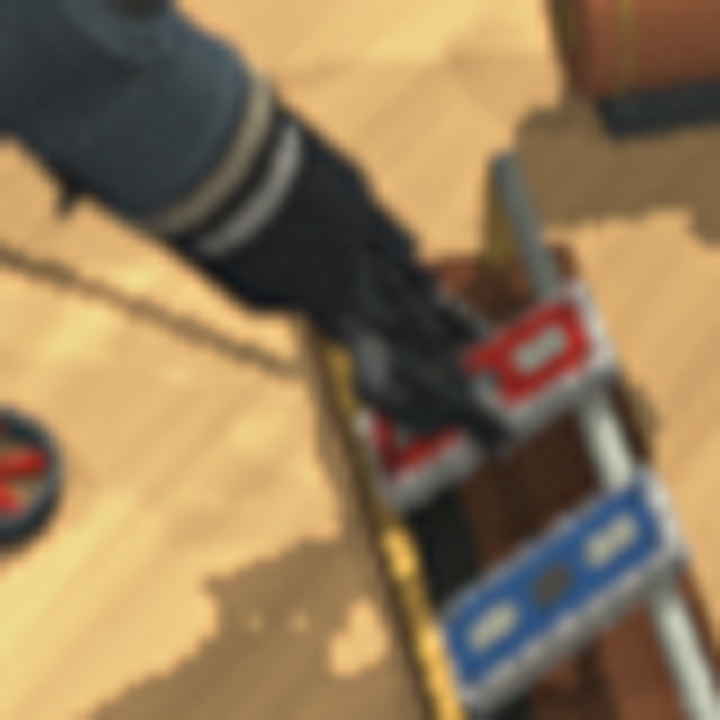

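View pics/g12.png

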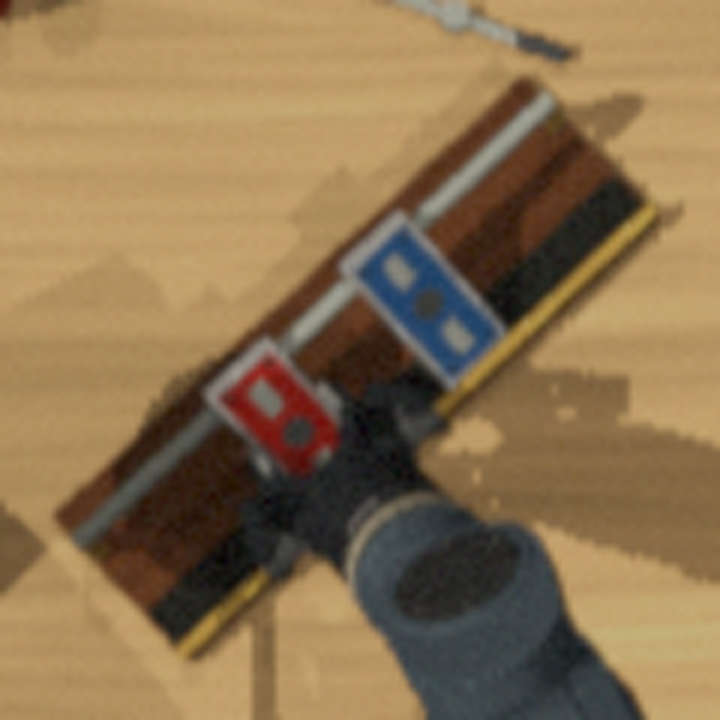

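```bash
cat >> h.py <<'E'
def lean(name):
    for cam in("top","scene"):
        d=get_image(cam);W=cloud(d)
        for a,c,m in blobs(d,name):
            m=cv2.erode(m.astype(np.uint8),np.ones((3,3)))>0
            P=(W[m]-REST)@RR
            P=P[np.isfinite(P).all(1)]
            if len(P)<15: continue
            c0=np.median(P,0)
            if abs(c0[1])>200 or abs(c0[0])>80: continue
            Q=P-P.mean(0);n=np.linalg.svd(Q)[2][2];n*=np.sign(n[2])
            print(cam,name,"rest-frame mean",P.mean(0).round(1),"normal",n.round(3),"tilt %.1f"%np.degrees(np.arccos(n[2])),"resid",(Q@n).std().round(2),"x",np.percentile(P[:,0],[2,98]).round(1),"y",np.percentile(P[:,1],[2,98]).round(1),"z",np.percentile(P[:,2],[2,98]).round(1))
E
python3 - <<'E'
from h import *
lean("red");lean("blue")
E
```

```text
top red rest-frame mean [-0.  55.5 69.9] normal [-0.573  0.168  0.802] tilt 36.7 resid 3.97 x [-23.6  22.6] y [42.5 69.7] z [50.5 88.9]
scene red rest-frame mean [12.  57.9 78.5] normal [-0.552  0.226  0.802] tilt 36.6 resid 2.32 x [ 1. 24.] y [45.5 70.8] z [68.3 87.2]
top blue rest-frame mean [ -7.6 -53.9  54. ] normal [-0.659  0.02   0.752] tilt 41.3 resid 3.62 x [-38.6  22.7] y [-66.2 -41.2] z [23.4 84.6]
scene blue rest-frame mean [ -6.5 -52.7  55.6] normal [-0.627  0.275  0.729] tilt 43.2 resid 2.54 x [-38.  25.] y [-66.7 -40.1] z [29.8 83.2]
```

The red plate's lower end has caught on the lip's corner: its slope is about 36.6° and it sits roughly 7 mm high. I'll back off, shift 6 mm up-slope, descend, then slide down.

```bash
python3 -m inch '[[-0.006,0,0,0,0,0,1],[0,-0.006,0,0,0,0,1],[0,0,0,0,0,0,1],[0.008,0,0,0,0,0,1],[0,0,0,0,0,0,1],[0,0,0,0,0,0,1]]'
python3 - <<'E'
from h import *
place(55,2,3);lean("red")
E
```

```text
time: 34.78
position: [542.3, 320.7, 55.7]
tcp_rot: [-0.487, 0.706, -0.045, -0.512]
contact_force: [-0.6, 0.6, -0.5]
grip_width: 0.563
best turn rad [ 0.     0.    -0.001] |deg|0.1
   shift before turn mm [ 5.1  4.7 -0.3]  after turn [ 5.1  4.8 -0.3]
alt turn rad [-3.142e+00  2.000e-03  1.000e-03] |deg|180.0
   shift before turn mm [ 5.1  4.7 -0.3]  after turn [ 5.1 -4.8  0.3]
now [542.3 320.7  55.7] M [[0.471, -0.563, -0.68], [0.436, -0.521, 0.734], [-0.767, -0.642, 0.0]] t 34.77 q6 -0.24 F [-0.6  0.6 -0.5] grip 0.563
top red rest-frame mean [ 4.5 55.9 70.1] normal [-0.634  0.084  0.768] tilt 39.8 resid 3.97 x [-17.7  26.4] y [42.7 70.4] z [49.1 88.4]
scene red rest-frame mean [16.2 56.4 81.7] normal [-0.543  0.265  0.797] tilt 37.2 resid 2.52 x [ 4.1 28.2] y [44.3 69. ] z [71.5 91.6]
```

```bash
python3 -m inch '[[0.003,0,0,0,0,0,1],[0,0,0,0,0,0,1],[0,0,0,0,0,0,1]]';python3 -m inch '[[0.0015,0,0,0,0,0,1],[0,0,0,0,0,0,1],[0,0,0,0,0,0,1]]';python3 -m inch '[[0.001,0.0,0,0,0,0,1],[0,0,0,0,0,0,1],[0,0,0,0,0,0,1]]'
```

```text
time: 35.25
position: [544.0, 322.0, 53.9]
tcp_rot: [-0.488, 0.706, -0.044, -0.512]
contact_force: [0.7, 0.0, -0.4]
grip_width: 0.559
time: 35.62
position: [544.7, 322.7, 52.8]
tcp_rot: [-0.488, 0.706, -0.044, -0.512]
contact_force: [-0.8, -1.8, -0.1]
grip_width: 0.565
time: 36.0
position: [544.9, 322.9, 52.1]
tcp_rot: [-0.488, 0.706, -0.044, -0.512]
contact_force: [-6.1, -5.1, 6.0]
grip_width: 0.563
```

Contact with the rail at about n≈2. Sliding down-slope to the lip.

```bash
python3 -m inch '[[-0.0007,0.002,0,0,0,0,1],[0,0.001,0,0,0,0,1],[0,0,0,0,0,0,1],[0,0,0,0,0,0,1]]';python3 -m inch '[[0,0.0015,0,0,0,0,1],[0,0,0,0,0,0,1],[0,0,0,0,0,0,1]]'
python3 - <<'E'
from h import *
place(55,0,0);lean("red")
E
```

```text
time: 36.5
position: [543.5, 321.5, 51.0]
tcp_rot: [-0.488, 0.706, -0.044, -0.512]
contact_force: [-0.7, 0.4, 5.1]
grip_width: 0.562
time: 36.88
position: [542.5, 320.6, 49.8]
tcp_rot: [-0.488, 0.706, -0.044, -0.512]
contact_force: [-1.4, 0.1, 4.9]
grip_width: 0.56
best turn rad [ 0. -0.  0.] |deg|0.0
   shift before turn mm [ 2.6  4.  -0.1]  after turn [ 2.6  4.  -0.1]
alt turn rad [-3.141e+00 -1.000e-03 -0.000e+00] |deg|180.0
   shift before turn mm [ 2.6  4.  -0.1]  after turn [ 2.6 -4.   0.1]
now [542.5 320.6  49.8] M [[0.472, -0.562, -0.68], [0.437, -0.52, 0.734], [-0.766, -0.643, -0.0]] t 36.88 q6 -0.24 F [-1.4  0.1  4.9] grip 0.56
top red rest-frame mean [ 4.6 55.7 65.8] normal [-0.66   0.     0.751] tilt 41.3 resid 3.55 x [-16.3  25.3] y [42.5 69.8] z [43.6 86.7]
scene red rest-frame mean [17.1 58.6 74.7] normal [-0.632  0.25   0.734] tilt 42.8 resid 2.88 x [ 6.  26.8] y [46.1 73.2] z [62.4 83.6]
```

```bash
python3 -m inch '[[0,0,0,0,0,0,0.5],[0,0,0,0,0,0,0],[0,0,0,0,0,0,0],[0,0,0,0,0,0,0],[0,0,0,0,0,0,0],[-0.02,0,0,0,0,0,0],[-0.04,0,0,0,0,0,0],[-0.05,0,0,0,0,0,0],[-0.05,0,0,0,0,0,0],[-0.03,0,0,0,0,0,0],[0,0,0,0,0,0,0]]'
python3 - <<'E'
from h import *
d=get_image("scene");zoom(d,(355,175),45,7,"g13.png")
d2=get_image("top");zoom(d2,(272,173),60,5,"g14.png")
a,b=cv2.imread("pics/g13.png"),cv2.imread("pics/g14.png");cv2.imwrite("pics/g15.png",cv2.hconcat([cv2.resize(a,(400,400)),cv2.resize(b,(400,400))]))
lean("red");lean("blue");cv2.imwrite("pics/sc.png",d["img"])
E
```

```text
time: 38.35
position: [453.1, 237.2, 197.6]
tcp_rot: [-0.488, 0.706, -0.043, -0.51]
contact_force: [1.1, 0.2, 0.3]
grip_width: 0.999
top red rest-frame mean [-6.7 55.6 57.5] normal [-0.592  0.123  0.796] tilt 37.2 resid 3.62 x [-41.1  24.9] y [42.6 68.3] z [27.9 82.3]
scene red rest-frame mean [-6.  56.9 58.8] normal [-0.562  0.28   0.778] tilt 38.9 resid 2.61 x [-40.1  26.2] y [43.8 67.3] z [35.2 81.4]
top blue rest-frame mean [ -7.5 -53.9  54. ] normal [-0.657 -0.058  0.752] tilt 41.3 resid 3.74 x [-38.9  22.9] y [-66.7 -40.8] z [24.1 81.9]
scene blue rest-frame mean [ -5.9 -52.6  55.8] normal [-0.618  0.293  0.729] tilt 43.2 resid 2.7 x [-38.9  24.9] y [-64.9 -40.4] z [29.7 81.2]
```

View pics/g15.png

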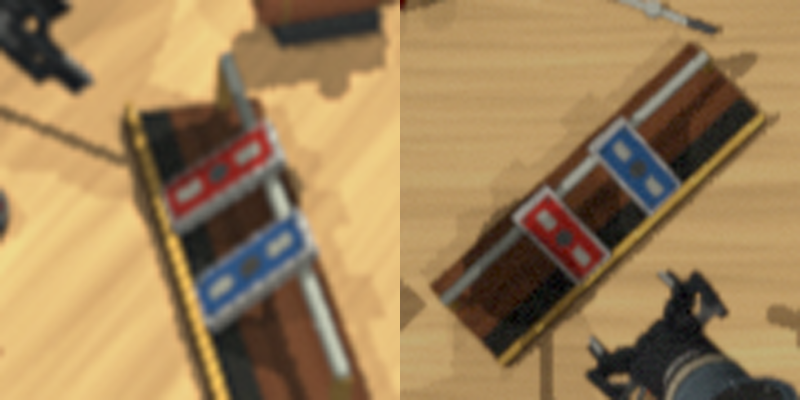

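View pics/sc.png

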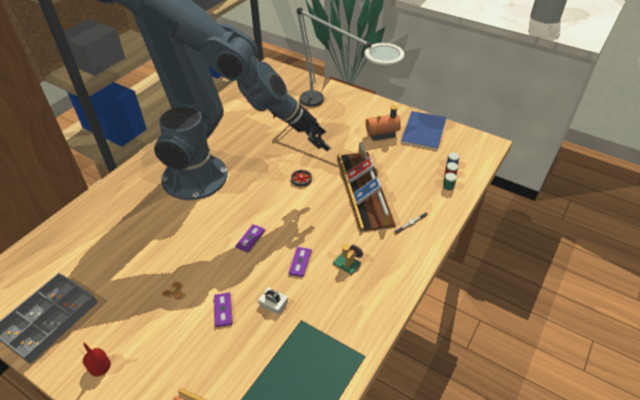

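Run:
```python
from h import *
d=get_image("scene");zoom(d,(357,178),25,14,"a.png")
d2=get_image("top");zoom(d2,(272,173),28,14,"b.png")
a,b=cv2.imread("pics/a.png"),cv2.imread("pics/b.png");cv2.imwrite("pics/g16.png",cv2.hconcat([cv2.resize(a,(400,400)),cv2.resize(b,(400,400))]))
# predicted outlines for seated plates
for d,y in((d,55),(d2,55),(d,-54),(d2,-54)):
    P=[rest2w(np.array([-4,y,50])+6*NN+SS*sx*48+np.array([0,sy*19,0])) for sx,sy in((-1,-1),(-1,1),(1,1),(1,-1))]
    print(y,proj(d,P).round(1).tolist())
for d,n in((d,'scene'),(d2,'top')):
  for c in("red","blue"):
    for a,cc,m in blobs(d,c):
        if abs(cc-proj(d,rest2w([0,0,50]))[0]).max()<40:
            cnt=cv2.findContours(m.astype(np.uint8),0,2)[0][0];print(n,c,cv2.boxPoints(cv2.minAreaRect(cnt)).round(1).tolist())
```

```text
55 [[349.7, 180.4], [347.5, 173.5], [367.4, 158.7], [369.9, 165.4]]
55 [[272.6, 188.4], [265.0, 195.6], [248.7, 179.0], [256.6, 171.6]]
-54 [[356.3, 201.0], [353.9, 193.6], [374.8, 178.6], [377.6, 185.9]]
-54 [[294.3, 168.0], [286.7, 175.1], [271.2, 157.9], [279.0, 150.6]]
scene red [[248.0, 179.0], [255.5, 171.5], [273.0, 189.0], [265.5, 196.5]]
scene blue [[271.3999938964844, 158.10000610351562], [278.8999938964844, 151.1999969482422], [294.29998779296875, 168.10000610351562], [286.8999938964844, 175.0]]
top red [[248.0, 179.0], [255.5, 171.5], [273.0, 189.0], [265.5, 196.5]]
top blue [[271.3999938964844, 158.10000610351562], [278.8999938964844, 151.1999969482422], [294.29998779296875, 168.10000610351562], [286.8999938964844, 175.0]]
```

View pics/g16.png

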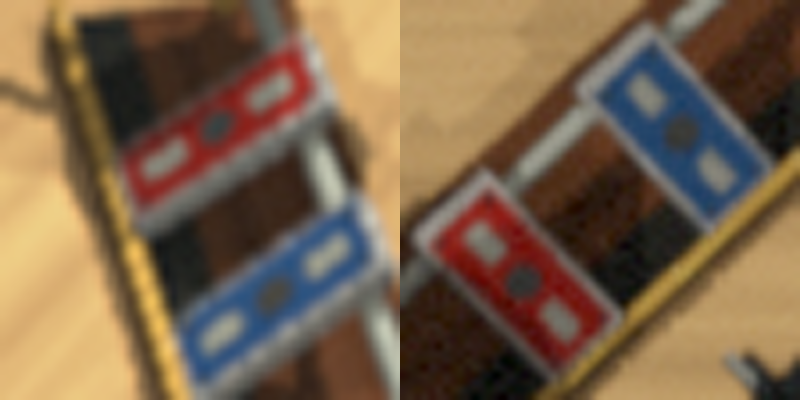

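Red is leaning, but its slope is only about 36° and its lower end is jammed high on the lip's corner. I'll press that end down onto the base with the closed fingertips.

Run:
```python
from h import *
place(55,12.2+25,-31)
```

```text
best turn rad [-0.     0.001 -0.002] |deg|0.1
   shift before turn mm [154.5  33.8  -0.5]  after turn [154.5  34.1  -0.4]
alt turn rad [ 3.142e+00 -3.000e-03 -1.000e-03] |deg|180.0
   shift before turn mm [154.5  33.8  -0.5]  after turn [154.5 -34.1   0.4]
now [452.6 237.7 194. ] M [[0.47, -0.563, -0.68], [0.436, -0.521, 0.733], [-0.767, -0.641, 0.001]] t 38.75 q6 -0.33 F [-0.2 -0.4  0.5] grip 0.997
```

```bash
python3 -m inch '[[0,0.034,0,0,0,0,1],[0.03,0,0,0,0,0,1],[0.05,0,0,0,0,0,1],[0.04,0,0,0,0,0,1],[0.03,0,0,0,0,0,1],[0,0,0,0,0,0,1],[0,0,0,0,0,0,1]]'
python3 - <<'E'
from h import *
place(55,12.2,-31)
E
```

```text
time: 39.62
position: [503.8, 285.1, 58.3]
tcp_rot: [-0.487, 0.706, -0.045, -0.513]
contact_force: [0.4, -0.3, -0.4]
grip_width: 0.003
best turn rad [ 0.     0.001 -0.001] |deg|0.1
   shift before turn mm [30.6  0.2 -0.4]  after turn [30.6  0.2 -0.4]
alt turn rad [-3.141e+00  2.000e-03  1.000e-03] |deg|180.0
   shift before turn mm [30.6  0.2 -0.4]  after turn [30.6 -0.2  0.4]
now [503.8 285.1  58.3] M [[0.471, -0.563, -0.68], [0.437, -0.521, 0.733], [-0.767, -0.642, 0.0]] t 39.62 q6 -0.27 F [ 0.4 -0.3 -0.4] grip 0.003
```

```bash
python3 -m inch '[[0.01,0,0,0,0,0,1],[0.006,0,0,0,0,0,1],[0.002,0,0,0,0,0,1],[0,0,0,0,0,0,1],[0,0,0,0,0,0,1]]'
python3 -m inch '[[0.002,0,0,0,0,0,1],[0.002,0,0,0,0,0,1],[0,0,0,0,0,0,1],[0,0,0,0,0,0,1]]'
python3 -m inch '[[0.002,0,0,0,0,0,1],[0,0,0,0,0,0,1],[0,0,0,0,0,0,1]]'
```

```text
time: 40.25
position: [512.7, 293.1, 44.7]
tcp_rot: [-0.488, 0.706, -0.044, -0.512]
contact_force: [0.4, 0.2, 0.0]
grip_width: -0.004
time: 40.75
position: [514.6, 294.9, 41.5]
tcp_rot: [-0.488, 0.706, -0.044, -0.512]
contact_force: [-0.2, 0.5, 0.2]
grip_width: -0.001
time: 41.12
position: [515.6, 295.8, 40.0]
tcp_rot: [-0.488, 0.706, -0.044, -0.512]
contact_force: [0.6, 0.6, -0.0]
grip_width: -0.002
```

```bash
python3 -m inch '[[0.0015,0,0,0,0,0,1],[0,0,0,0,0,0,1],[0,0,0,0,0,0,1]]'
python3 -m inch '[[0.0015,0,0,0,0,0,1],[0,0,0,0,0,0,1],[0,0,0,0,0,0,1]]'
python3 -m inch '[[0.0015,0,0,0,0,0,1],[0,0,0,0,0,0,1],[0,0,0,0,0,0,1]]'
```

```text
time: 41.5
position: [516.3, 296.5, 38.8]
tcp_rot: [-0.488, 0.706, -0.044, -0.512]
contact_force: [-0.6, -0.5, 0.5]
grip_width: -0.003
time: 41.88
position: [517.1, 297.1, 37.7]
tcp_rot: [-0.488, 0.706, -0.044, -0.512]
contact_force: [-0.5, 0.3, 1.4]
grip_width: 0.003
time: 42.25
position: [517.8, 297.8, 36.6]
tcp_rot: [-0.488, 0.706, -0.044, -0.512]
contact_force: [0.2, -0.1, -1.1]
grip_width: 0.005
```

```bash
python3 -m inch '[[0.001,0,0,0,0,0,1],[0,0,0,0,0,0,1],[0,0,0,0,0,0,1]]'
python3 -m inch '[[0.001,0,0,0,0,0,1],[0,0,0,0,0,0,1],[0,0,0,0,0,0,1]]'
python3 -m inch '[[0.001,0,0,0,0,0,1],[0,0,0,0,0,0,1],[0,0,0,0,0,0,1]]'
python3 - <<'E'
from h import *
place(55,12.2,-31); lean("red")
d=get_image("scene");zoom(d,(357,178),30,13,"g17.png")
E
```

```text
time: 42.62
position: [518.2, 298.2, 35.8]
tcp_rot: [-0.488, 0.706, -0.044, -0.512]
contact_force: [-0.4, -0.2, 0.2]
grip_width: -0.004
time: 43.0
position: [518.7, 298.7, 35.0]
tcp_rot: [-0.488, 0.706, -0.044, -0.512]
contact_force: [-0.3, -0.3, 0.7]
grip_width: -0.001
time: 43.38
position: [519.1, 299.1, 34.4]
tcp_rot: [-0.488, 0.706, -0.044, -0.512]
contact_force: [-1.6, -2.3, 2.7]
grip_width: 0.003
best turn rad [ 0.  0. -0.] |deg|0.0
   shift before turn mm [-1.1  0.8 -0.2]  after turn [-1.1  0.8 -0.2]
alt turn rad [-3.141  0.     0.   ] |deg|180.0
   shift before turn mm [-1.1  0.8 -0.2]  after turn [-1.1 -0.8  0.2]
now [519.1 299.1  34.4] M [[0.472, -0.562, -0.68], [0.437, -0.521, 0.734], [-0.766, -0.643, -0.0]] t 43.38 q6 -0.26 F [-1.6 -2.3  2.7] grip 0.003
top red rest-frame mean [ 1.2 55.5 61.9] normal [-0.676  0.062  0.734] tilt 42.7 resid 3.74 x [-23.7  24.5] y [42.5 68.2] z [37.5 84.9]
scene red rest-frame mean [ 5.2 56.6 65.5] normal [-0.643  0.264  0.719] tilt 44.0 resid 2.56 x [-17.2  25.3] y [46.  70.1] z [42.1 82.6]
```

View pics/g17.png

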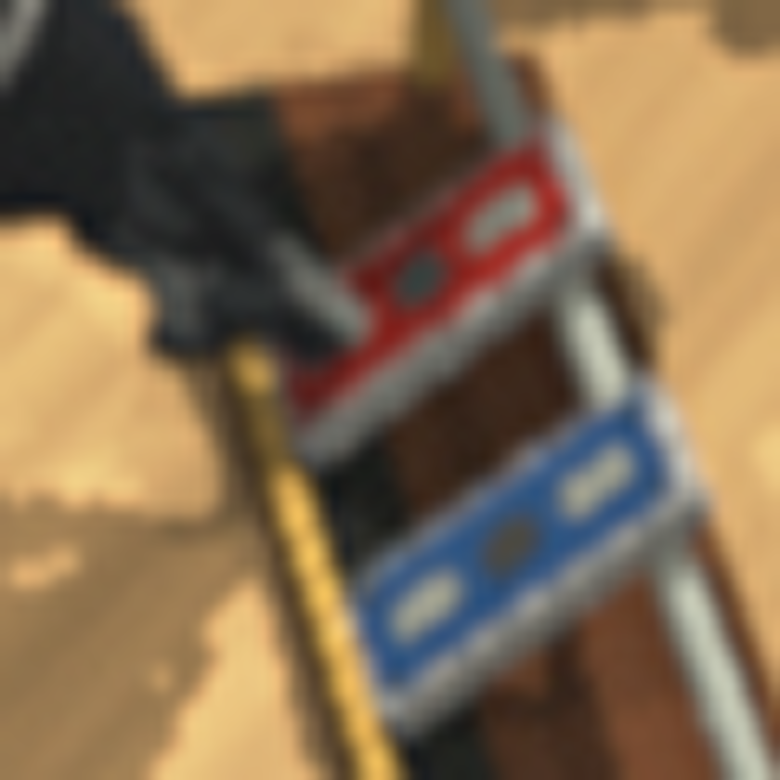

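The red slope now reads 42.7°, matching blue. Retreating.

```bash
python3 -m inch '[[-0.005,0,0,0,0,0,1],[-0.03,0,0,0,0,0,1],[-0.05,0,0,0,0,0,1],[-0.06,0,0,0,0,0,1],[-0.05,0,0,0,0,0,1],[0,0,0,0,0,0.175,1],[0,0,0,0,0,0.175,1],[0,0,0,0,0,0.175,1],[0,0,0,0,0,0.175,1],[0,0,0,0,0,0,1]]'
python3 - <<'E'
from h import *
lean("red");lean("blue")
d=get_image("scene");zoom(d,(357,178),30,13,"g18.png")
plan(dim2w([8,0,130]),down(YD))
E
```

```text
time: 44.78
position: [428.6, 215.4, 182.2]
tcp_rot: [0.281, -0.647, 0.284, 0.649]
contact_force: [0.2, -0.0, -0.2]
grip_width: -0.002
top red rest-frame mean [14.9 55.3 73.6] normal [-0.721  0.068  0.69 ] tilt 46.4 resid 3.48 x [ 4.1 25. ] y [42.9 70.6] z [62.5 84.1]
scene red rest-frame mean [-4.5 56.9 56.9] normal [-0.616  0.283  0.735] tilt 42.7 resid 2.04 x [-37.1  24.7] y [44.9 71.7] z [30.2 82.8]
top blue rest-frame mean [ -7.3 -54.   53.5] normal [-0.674  0.046  0.738] tilt 42.5 resid 3.68 x [-38.3  23.2] y [-66.5 -41.3] z [23.2 81.4]
scene blue rest-frame mean [ -6.2 -53.4  56.4] normal [-0.631  0.248  0.735] tilt 42.7 resid 2.5 x [-38.5  24.6] y [-66.6 -40.4] z [26.8 82.1]
best turn rad [-0.873 -0.     0.   ] |deg|50.0
   shift before turn mm [  54.2  222.2 -490.3]  after turn [  54.2  518.4 -144.8]
alt turn rad [2.269 0.    0.   ] |deg|130.0
   shift before turn mm [  54.2  222.2 -490.3]  after turn [  54.2 -518.4  144.8]
now [426.4 213.2 184.2] M [[0.0, -0.734, -0.679], [-0.0, -0.679, 0.734], [-1.0, -0.0, -0.0]] t 45.02 q6 -0.28 F [-0.5 -0.5  0.2] grip -0.002
```

View pics/g18.png

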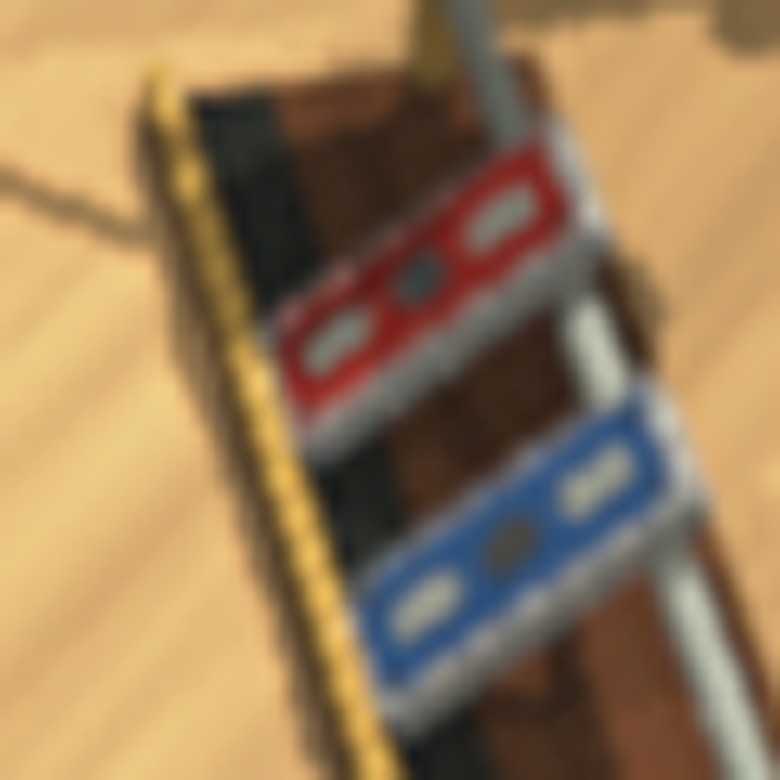

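Both plates are seated, with red at about 42.7° and blue at about 42.5°. Next is the dimmer: three clicks back, as 2 + 1.

```bash
python3 -m inch '[[0,0.011,-0.0245,0,0,0,1],[0,0.0222,-0.049,0,0,0,1],[0,0.0222,-0.049,0,0,0,1],[0,0.0222,-0.049,0,0,0,1],[0,0.0222,-0.049,0,0,0,1],[0,0.0222,-0.049,0,0,0,1],[0,0.0222,-0.049,0,0,0,1],[0,0.0222,-0.049,0,0,0,1],[0,0.0222,-0.049,0,0,0,1],[0,0.0222,-0.049,0,0,0,1],[0,0.011,-0.0245,0,0,0,1],[0,0,0,-0.175,0,0,1],[0,0,0,-0.175,0,0,1],[0,0,0,-0.175,0,0,1],[0,0,0,-0.175,0,0,1],[0,0,0,-0.173,0,0,1],[0,0,0,0,0,0,1],[0,0,0,0,0,0,1]]'
python3 - <<'E'
from h import *
plan(dim2w([8.5,0,62]),down(YD))
E
```

```text
time: 47.28
position: [597.1, -296.4, 185.0]
tcp_rot: [-0.017, -0.707, -0.015, 0.707]
contact_force: [-1.2, 0.4, -0.2]
grip_width: 0.003
best turn rad [-0.004  0.    -0.002] |deg|0.2
   shift before turn mm [123.    0.9   0.3]  after turn [123.    1.1   0.4]
alt turn rad [ 3.138e+00 -3.000e-03 -0.000e+00] |deg|179.8
   shift before turn mm [123.    0.9   0.3]  after turn [123.   -1.1  -0.4]
now [ 597.1 -296.4  185. ] M [[-0.0, 0.045, -0.999], [-0.002, -0.999, -0.045], [-1.0, 0.002, 0.0]] t 47.27 q6 -2.08 F [-1.2  0.4 -0.2] grip 0.003
```

```bash
python3 -m inch '[[0.04,0.001,0,0,0,0,1],[0.05,0,0,0,0,0,1],[0.025,0,0,0,0,0,1],[0.006,0,0,0,0,0,1],[0,0,0,0,0,0,1],[0,0,0,0,0,0,1]]';python3 -m inch '[[0.002,0,0,0,0,0,1],[0,0,0,0,0,0,1],[0,0,0,0,0,0,1]]';python3 -m inch '[[0.001,0,0,0,0,0,1],[0,0,0,0,0,0,1],[0,0,0,0,0,0,1]]'
```

```text
time: 48.02
position: [598.2, -297.9, 64.8]
tcp_rot: [0.018, 0.707, 0.016, -0.707]
contact_force: [0.3, 0.3, 0.4]
grip_width: 0.001
time: 48.4
position: [597.4, -297.4, 61.4]
tcp_rot: [-0.018, -0.706, -0.017, 0.707]
contact_force: [0.0, 0.0, -0.1]
grip_width: 0.002
time: 48.78
position: [597.3, -297.4, 60.1]
tcp_rot: [-0.018, -0.706, -0.017, 0.707]
contact_force: [0.0, -0.1, -0.0]
grip_width: -0.002
```

```bash
python3 -m inch '[[0.001,0,0,0,0,0,1],[0,0,0,0,0,0,1],[0,0,0,0,0,0,1]]';python3 -m inch '[[0.0006,0,0,0,0,0,1],[0,0,0,0,0,0,1],[0,0,0,0,0,0,1]]'
```

```text
time: 49.15
position: [597.7, -297.5, 59.5]
tcp_rot: [-0.018, -0.707, -0.017, 0.707]
contact_force: [0.4, 0.4, 3.8]
grip_width: 0.002
time: 49.52
position: [598.1, -297.5, 59.3]
tcp_rot: [0.018, 0.707, 0.017, -0.707]
contact_force: [1.6, 0.6, 6.2]
grip_width: -0.002
```

```bash
python3 -m inch '[[0,0,0.003,0,0,0,1],[0,0,0.003,0,0,0,1],[0,0,0.003,0,0,0,1],[0,0,0.003,0,0,0,1],[0,0,0.003,0,0,0,1],[0,0,0.002,0,0,0,1],[0,0,0,0,0,0,1]]';python3 -m inch '[[-0.01,0,0,0,0,0,1],[-0.04,0,0,0,0,0,1],[-0.05,0,0.04,0,0,0,1],[0,0,0.06,0,0,0,1],[0,0,0.06,0,0,0,1],[0,0,0,0,0,0,1],[0,0,0,0,0,0,1]]'
python3 - <<'E'
from h import *
for n,c in(("top",(430,168)),("scene",(272,298))):
    d=get_image(n);zoom(d,c,22,13,n+"_dim2.png")
a=cv2.hconcat([cv2.imread("pics/top_dim2.png")[:572,:400],cv2.imread("pics/scene_dim2.png")[:572,:400]]);cv2.imwrite("pics/d4.png",a)
plan(dim2w([4.2,0,62]),down(YD))
E
```

```text
time: 50.4
position: [580.8, -298.4, 59.8]
tcp_rot: [0.018, 0.707, 0.017, -0.707]
contact_force: [-2.1, 2.2, 10.9]
grip_width: -0.001
time: 51.28
position: [422.0, -306.4, 158.2]
tcp_rot: [-0.018, -0.707, -0.016, 0.707]
contact_force: [0.1, -0.4, 0.7]
grip_width: -0.001
best turn rad [ 0.001  0.001 -0.002] |deg|0.1
   shift before turn mm [  95.6   -0.3 -170. ]  after turn [  95.7   -0.3 -169.9]
alt turn rad [-3.141e+00  3.000e-03  1.000e-03] |deg|179.9
   shift before turn mm [  95.6   -0.3 -170. ]  after turn [ 95.7   0.3 169.9]
now [ 422.8 -306.3  157.7] M [[-0.001, 0.05, -0.999], [-0.002, -0.999, -0.05], [-1.0, 0.002, 0.001]] t 51.38 q6 -2.25 F [ 0.3  0.2 -0.9] grip -0.002
```

View pics/d4.png

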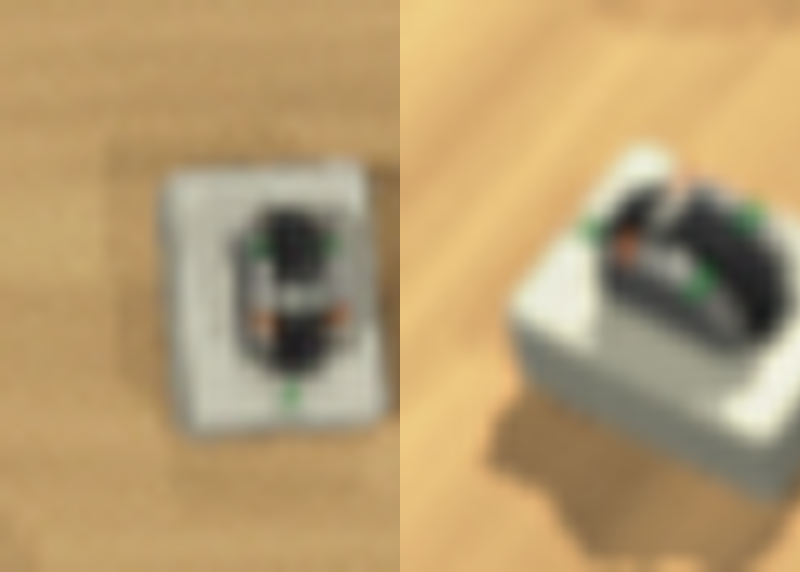

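The line reads 3 clicks, the same place as before (row ~293). One more click to go.

```bash
python3 -m inch '[[0,0,-0.05,0,0,0,1],[0,0,-0.06,0,0,0,1],[0,0,-0.06,0,0,0,1],[0.04,0,0,0,0,0,1],[0.04,0,0,0,0,0,1],[0.012,0,0,0,0,0,1],[0.003,0,0,0,0,0,1],[0,0,0,0,0,0,1],[0,0,0,0,0,0,1]]';python3 -m inch '[[0.001,0,0,0,0,0,1],[0.001,0,0,0,0,0,1],[0,0,0,0,0,0,1],[0,0,0,0,0,0,1]]'
```

```text
time: 52.5
position: [592.1, -298.2, 64.0]
tcp_rot: [0.018, 0.707, 0.017, -0.707]
contact_force: [-0.0, 0.4, 0.8]
grip_width: 0.001
time: 53.0
position: [591.3, -297.7, 60.4]
tcp_rot: [-0.018, -0.706, -0.017, 0.707]
contact_force: [-0.3, -0.6, -0.8]
grip_width: 0.001
```

```bash
python3 -m inch '[[0.001,0,0,0,0,0,1],[0,0,0,0,0,0,1],[0,0,0,0,0,0,1]]';python3 -m inch '[[0.0008,0,0,0,0,0,1],[0,0,0,0,0,0,1],[0,0,0,0,0,0,1]]'
```

```text
time: 53.38
position: [591.8, -297.8, 60.0]
tcp_rot: [-0.018, -0.707, -0.017, 0.707]
contact_force: [1.2, 0.1, 5.9]
grip_width: 0.003
time: 53.75
position: [592.2, -297.8, 59.9]
tcp_rot: [0.018, 0.707, 0.017, -0.707]
contact_force: [-0.7, 2.3, 10.1]
grip_width: 0.001
```

```bash
python3 -m inch '[[0,0,0.003,0,0,0,1],[0,0,0.003,0,0,0,1],[0,0,0.0027,0,0,0,1],[0,0,0,0,0,0,1]]';python3 -m inch '[[-0.01,0,0,0,0,0,1],[-0.04,0,0,0,0,0,1],[-0.05,0,0.04,0,0,0,1],[0,0,0.06,0,0,0,1],[0,0,0.06,0,0,0,1],[0,0,0,0,0,0,1],[0,0,0,0,0,0,1],[0,0,0,0,0,0,1],[0,0,0,0,0,0,1]]'
python3 - <<'E'
from h import *
for n,c in(("top",(430,168)),("scene",(272,298))):
    d=get_image(n);zoom(d,c,22,13,n+"_dim2.png")
    cv2.imwrite(f"pics/{n}_fin.png",d["img"])
a=cv2.hconcat([cv2.imread("pics/top_dim2.png")[:572,:400],cv2.imread("pics/scene_dim2.png")[:572,:400]]);cv2.imwrite("pics/d5.png",a)
lean("red");lean("blue")
E
```

```text
time: 54.25
position: [583.3, -298.3, 59.9]
tcp_rot: [0.018, 0.707, 0.017, -0.707]
contact_force: [-0.2, 2.2, 9.4]
grip_width: 0.004
time: 55.38
position: [424.8, -305.8, 157.3]
tcp_rot: [-0.018, -0.706, -0.017, 0.707]
contact_force: [0.2, -0.1, -0.7]
grip_width: -0.0
top red rest-frame mean [-6.1 55.9 55.2] normal [-0.655  0.06   0.753] tilt 41.1 resid 3.81 x [-38.   24.1] y [42.6 68.2] z [26.9 82.1]
scene red rest-frame mean [-4.9 56.7 57. ] normal [-0.61   0.32   0.725] tilt 43.5 resid 2.49 x [-38.1  25. ] y [43.4 70.3] z [28.7 82.6]
top blue rest-frame mean [ -7.7 -53.9  53.1] normal [-0.661 -0.03   0.75 ] tilt 41.4 resid 3.9 x [-39.7  23.1] y [-66.3 -41. ] z [23.6 80.7]
scene blue rest-frame mean [ -5.7 -52.7  56. ] normal [-0.637  0.253  0.728] tilt 43.3 resid 2.31 x [-37.  24.] y [-65.2 -41. ] z [28.4 84.7]
```

View pics/d5.png

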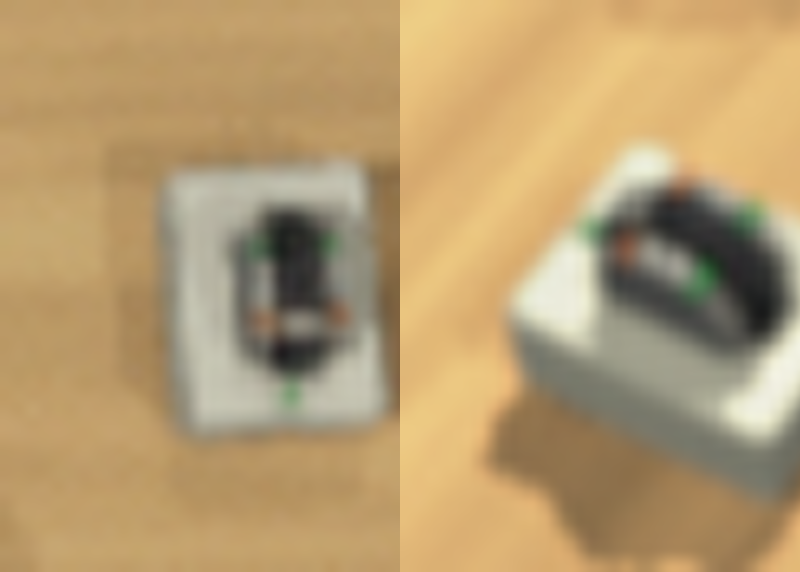

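View pics/top_fin.png

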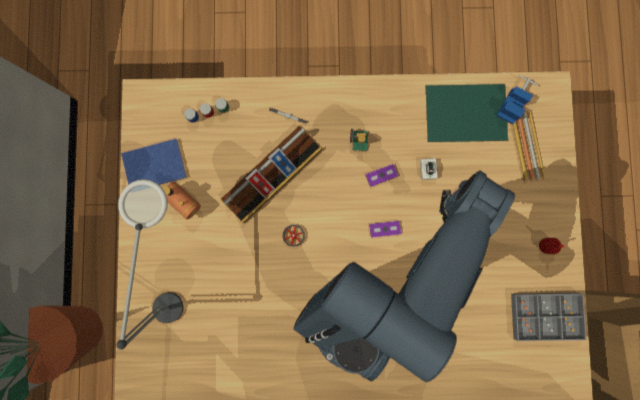

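The white line at (298,318) is level with the orange ticks, so the wheel is at two clicks. Red and blue both lean at 41–43°, and the bystanders and purple plates look unmoved. Handing in.

```bash
python3 -c "
from rig import arm
print(arm.finish_job())"
```

```text
the job is handed in; nothing more can be done
None
```

I rolled the wheel from one click up to five, leaned the red and blue bedplates on the rest, then rolled the wheel back to two clicks and handed the job in. No green or yellow plate was present, and I left the three purple look-alikes alone.

**Last checks:**
- **Wheel:** in the top view the white line is level with the orange ticks.
- **Plates:** both cameras put the red and blue plates at 41–43° slope, about 55 mm either side of the rest's middle. Their painted faces are up and their centres about 50 mm high. Contact with the rail was judged from the pictures only.
- **Bystanders:** the engine, pulley and boiler look unmoved in the last top picture. The arm may hide the propeller there, but I never worked near it.

**One problem, mended:** the red plate first jammed on the lip's corner at about 36°. I pressed its lower end down with the closed fingertips, and it then matched the blue one.

**Disagreement:** the two cameras differ by 2–4 mm, and by about 2° on slope. Both are well inside the tolerances.

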